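# Pack a cylinder repair kit, heavy barrel below and light end cap on top

### The arm

A 6-joint arm with a two-finger parallel gripper is mounted at the origin on a cart in front of the work surface, level with it; the furniture and walls round the work are solid. World frame = base frame: x ahead of the robot, y to its left, z up, the work surface at z = 0. Lengths are in m, angles in rad, forces in N, time in s.
With the tool pointing down it reaches from about 0.325 to 0.775 m from the base axis. Payload 9.3 kg.
Tool frame: the origin (TCP) lies between the finger pads; the fingertips stand 25 mm ahead of it and the grasp point (between the pads) lies 6 mm ahead of it; z points along the fingers, y is the direction in which the jaws open and shut (so a half turn about z gives the same grasp; the last joint's range is limited). The gripper opens to 85 mm and grips with 20 to 120 N. Pads are 22 mm wide; open, the fingers measure 114 mm over their backs; the gripper's body (76 mm by 85 mm) begins 54 mm behind the grasp point. The pads swing forward as they close: fully open they stand 13 mm farther back than shut.
Start: joints at [-1.494, 0.259, 0.021, 1.334, 0, 1.418], TCP at [0.125, -0.536, 0.225] pointing down, gripper open.
Joint ranges: [-3.04, 3.04], [-0.91, 1.82], [-1.04, 1.36], [-1.92, 1.95], [-1.52, 1.45], [-3.14, 3.14]. Speed limits (rad/s): [2.22, 2.22, 2.79, 3.14, 3.14, 3.14].

### API

Orientations are given as a unit quaternion [w, x, y, z].
In Python, from rig import r gives the robot as it stands. The module is installed in compiled form; this text tells all that it offers.
- The arm moves only by the tool carry_out, never from a script. Its arguments are lists of equal length, an entry for each row: "travel": the shift along the world's x, y, z in m, a list of three; "twist": the turn, a rotation vector about the world's x, y, z in degrees, a list of three; "hand": the finger opening in m, from 0 to 0.0854. In form: {"travel": [[dx, dy, dz], ...], "twist": [[rx, ry, rz], ...], "hand": [hand, ...]}. A call has 1 to 10 rows; each row shifts and turns the commanded pose from where the row before left it; what a row does not reach is not made up. A row lasts 1/8 s, in which the tool goes at most 62.5 mm and 10.7 degrees, less where a joint would pass 70% of its speed; a pose out of reach is approached as far as the arm can. A call is refused whole if a number of a shift passes 0.0625 or a number of a turn 10.7, either way. A call with a gripper value outside its range is refused whole. The fingers move at their own pace and stop on an object; "grip_force" is the grip in N (left out, the last holds). Time passes only in rows, so rows that do not move let the fingers close. It gives the time, the measured TCP pose, the force and the opening at its end, in the units of the state.
- r.get_obs(): the state, without advancing time (a new reading comes with each control period).
- r.snapshot(name): name is "scene" or "top" or "wrist"; returns the picture (400x640x3 uint8, red, green, blue); there is no depth.
- r.camera_params(name): a dict with "mtx" (3x3 intrinsics, pixels), "origin" and "rotation" of the camera in the world. Camera axes: x right, y down, z forward; pixel columns grow to the right and rows downward; lengths in m; the calibration is good to about 2 mm. A picture is of the moment at which its call begins: read the wrist's pose just before it. camera_params takes no time and is no camera call; for the wrist camera it gives the pose at the moment of the call.
- r.finish_job(): hands the job in, once; it reports no verdict.
Trained networks look in the newest picture that a camera, given by its name, has taken for a name from the list of things; names that differ only in an ending like _2 or _b are one class to them, and where a whole thing is asked for, a point or a joint stands for the part that bears it (a point fixed in the world has none). Each returns a list of dicts, best first, with "p" (0 to 1); they miss things now and then, are a little off and sometimes report something else, mostly with a low value. They report only what shows in the picture. A call takes as long as a camera call. They do not tell look-alikes from the thing itself.
- r.boxes_of(camera, target): "box" ([left, top, right, bottom] in pixels, round what is visible of it).
- r.tip_of(camera, target): "pixel" ([column, row] in pixels: a listed point, or the origin of a listed thing).
The state is a dict: "time_s": time; "q": joint angles; "qd": joint speeds; "tau": joint torques, N m; "eef_pos": TCP position; "tool_rot": TCP orientation; "wrist_force": force on the tool from outside, world axes, zero at the start; "wrist_torque": the same for the moment, N m; "width": opening from 0.0 (shut) to 1.0 (fully open).
Only numpy, scipy, OpenCV 4.12 (cv2) and the standard library are available. Lean on these libraries where they do the work, as an engineer would, in place of code of your own. Each camera call takes 0.05 s, during which the arm holds its last target.

### The job

Pack the repair kit into the empty grey box, heaviest part lowest: first stand the bare cylinder barrel upright on the floor of the box, clear of the walls, and then lay the light square end cap that lies to the right of the box (seen from the robot) flat, right way up and centred on top of it. Leave the small complete cylinder with its rod standing where it is.

Things in the scene. Friction and masses are not known exactly. Their poses are not given: they have to be found in the camera images.
- kit_box: Empty open-topped box of plain grey plastic standing loose on the bench, about 0.9 kg: 200 (its x) x 160 (its y) x 75 mm high, walls and floor 4 mm thick, so 192 x 152 mm inside; a rim 10 mm high at the top stands out 7 mm on all sides. Origin at the centre of its underside (inner floor 4 mm above it), z up. Nearby obstacle: an air blow gun hangs 0.17 to 0.34 m above the bench at x 0.28 to 0.47, y -0.10 to -0.04 m; pass over it or round it.
- barrel: Heavy part: bare barrel of a pneumatic cylinder, a square aluminium block 60 x 60 mm and 58 mm high, grooved sides with two dark port holes on one side, flat top without rod, about 0.6 kg. Stands upright, loose. Origin at the centre of its underside, z up, x and y square to its sides. Grip two opposite sides.
- end_cap: Light part: machined end cap, a flat square plate 56 x 56 mm and 12 mm thick with a hole at each corner and a low round collar in the middle of its top (18 mm high in all), about 0.11 kg. Lies loose with the collar up, on the open bench to the right of the box (a few like it at the far left end of the bench are not meant). Origin at the centre of its underside, z up, x and y square to its sides. Grip two opposite sides of the plate low, by the fingertips.
- small_cylinder: Not part of the kit: small complete pneumatic cylinder standing upright, square body 53 x 52 mm with a rod sticking out of the top, 106 mm high in all, 0.45 kg. Origin at the centre of its underside, z up. It stays where it is.
Not all that is in view belongs to the job. What is shaped like the barrel but blue is not meant. What is shaped like the end_cap but orange is not meant.

How it is judged:
By the outcome, as a careful person would: the job done as asked, in the order asked, and still so for the second after the job is handed in, with the robot touching nothing.
It also fails if it takes over 59 s, if anything falls off the work surface, if the arm or the gripper's body presses on something with over 40 N, if the wrist force passes 120 N, or if a joint passes its speed limit or range.

## Working session

There is one attempt and no reset: what is moved stays moved. The work goes in short steps, Python scripts to look and compute and a tool call to move; the robot and the scene stay as the last step left them, time stands still between calls to the robot, and variables do not carry over. Pictures are saved under pics/ and viewed, and the job is handed in when it is done.

Besides the shell and the picture viewer there is one more tool, called after "Emit:" by a JSON object that holds its "name" and its "arguments", one argument or row to a line. carry_out: Moves the arm, as the interface text tells. Its arguments: {"type":"object","properties":{"travel":{"type":"array"},"twist":{"type":"array"},"hand":{"type":"array"},"grip_force":{"type":"number"}},"required":["travel","twist","hand"]}

```bash
mkdir -p pics; cat > h.py <<'E'
import numpy as np,cv2
from rig import r
def snap(c,n):
    im=r.snapshot(c); cv2.imwrite(f'pics/{n}.png',im[:,:,::-1]); return im
def proj(c,p):
    P=r.camera_params(c); v=np.array(P['rotation']).T@(np.array(p)-np.array(P['origin'])); q=np.array(P['mtx'])@v; return q[:2]/q[2]
def ray(c,px,z):
    P=r.camera_params(c); d=np.array(P['rotation'])@np.linalg.inv(np.array(P['mtx']))@np.array([px[0],px[1],1.]); o=np.array(P['origin']); return o+d*(z-o[2])/d[2]
E
python3 - <<'E'
from h import *
np.set_printoptions(precision=4,suppress=True)
for c in ['scene','top']:
    snap(c,c+'0')
    print(c,r.camera_params(c)['origin'])
    for t in ['kit_box','barrel','end_cap','small_cylinder']:
        for d in r.tip_of(c,t)[:5]: print(t,'tip',np.round(d['pixel'],1),round(d['p'],2), ray(c,d['pixel'],0)[:2])
        for d in r.boxes_of(c,t)[:5]: print(t,'box',np.round(d['box'],1),round(d['p'],2))
o=r.get_obs();print(o['time_s'],o['eef_pos'],o['tool_rot'],o['wrist_force'],o['width'])
E
```

```text
scene [-0.4356  0.8385  0.8256]Traceback (most recent call last):
  File "<stdin>", line 7, in <module>
  File "h.py", line 8, in ray
    P=r.camera_params(c); d=np.array(P['rotation'])@np.linalg.inv(np.array(P['mtx']))@np.array([px[0],px[1],1.]); o=np.array(P['origin']); return o+d*(z-o[2])/d[2]
                            ~~~~~~~~~~~~~~~~~~~~~~~^~~~~~~~~~~~~~~~~~~~~~~~~~~~~~~~~~
ValueError: matmul: Input operand 1 has a mismatch in its core dimension 0, with gufunc signature (n?,k),(k,m?)->(n?,m?) (size 3 is different from 4)
```

```bash
cat > h.py <<'E'
import numpy as np,cv2
from rig import r
from scipy.spatial.transform import Rotation as R
np.set_printoptions(precision=4,suppress=True)
def snap(c,n):
    im=r.snapshot(c); cv2.imwrite(f'pics/{n}.png',im[:,:,::-1]); return im
def cam(c):
    P=r.camera_params(c); return np.array(P['mtx']),np.array(P['origin']),R.from_quat(P['rotation'],scalar_first=True).as_matrix()
def proj(c,p):
    K,o,M=cam(c); q=K@M.T@(np.array(p)-o); return q[:2]/q[2]
def ray(c,px,z):
    K,o,M=cam(c); d=M@np.linalg.inv(K)@np.array([px[0],px[1],1.]); return o+d*(z-o[2])/d[2]
E
python3 - <<'E'
from h import *
for c in ['scene','top']:
    snap(c,c+'0')
    print(c,r.camera_params(c))
    for t in ['kit_box','barrel','end_cap','small_cylinder']:
        for d in r.tip_of(c,t)[:5]: print(t,'tip',np.round(d['pixel'],1),round(d['p'],2), ray(c,d['pixel'],0)[:2])
        for d in r.boxes_of(c,t)[:5]: print(t,'box',np.round(d['box'],1),round(d['p'],2))
o=r.get_obs();print(o['time_s'],o['eef_pos'],o['tool_rot'],o['wrist_force'],o['width'])
E
```

```text
scene {'mtx': array([[503.421 ,   0.    , 316.2225],
       [  0.    , 503.421 , 194.1522],
       [  0.    ,   0.    ,   1.    ]]), 'origin': array([-0.4356,  0.8385,  0.8256]), 'rotation': array([ 0.2136, -0.4045,  0.7798, -0.4273])}
kit_box box [178.9 198.3 279.  283.5] 0.55
barrel tip [387.4 225.9] 0.84 [0.3535 0.0204]
barrel tip [288.  212.3] 0.81 [0.5636 0.2105]
barrel box [274.5 191.7 296.5 215.5] 0.87
barrel box [374.7 203.5 406.9 237.6] 0.87
end_cap tip [330.8 232.5] 0.7 [0.4183 0.167 ]
end_cap tip [228.5 250. ] 0.47 [0.5084 0.4278]
end_cap box [319.  223.6 344.8 239.2] 0.53
small_cylinder tip [251.4 189.9] 0.87 [0.7268 0.2378]
small_cylinder box [238.8 160.1 263.7 199.2] 0.87
top {'mtx': array([[460.5128,   0.    , 325.589 ],
       [  0.    , 460.5128, 213.6584],
       [  0.    ,   0.    ,   1.    ]]), 'origin': array([0.2608, 0.144 , 1.3612]), 'rotation': array([-0.0736,  0.7036, -0.7028,  0.0753])}
kit_box tip [228.6 228. ] 0.67 [0.5079 0.432 ]
kit_box box [192.  187.1 257.4 262.2] 0.58
barrel tip [303.1 209.4] 0.84 [0.5654 0.209 ]
barrel tip [363.8 279. ] 0.66 [0.3564 0.0286]
barrel box [287.1 191.4 311.2 217.9] 0.93
barrel box [357.6 270.5 378.8 293.1] 0.83
end_cap tip [316.2 259.6] 0.79 [0.4132 0.1686]
end_cap tip [433.1 279.1] 0.77 [ 0.3563 -0.1748]
end_cap box [308.1 246.8 327.1 269.3] 0.8
end_cap box [420.2 268.  443.2 292.7] 0.8
small_cylinder tip [290.7 159.7] 0.96 [0.7232 0.2492]
small_cylinder box [279.9 144.  302.5 167.6] 0.55
1.0 [ 0.1253 -0.5355  0.2247] [ 0.      0.9934  0.1147 -0.    ] [0.4597 0.3413 0.0739] 0.9962176251064251
```

View pics/scene0.png

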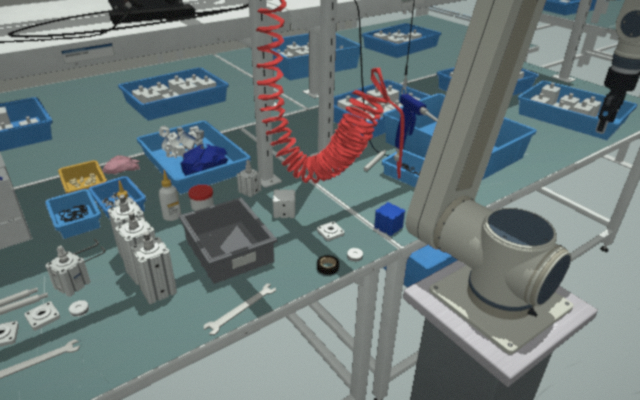

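View pics/top0.png

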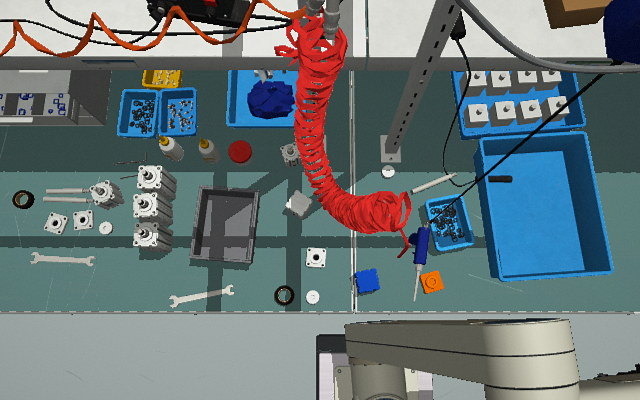

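```bash
python3 - <<'E'
from h import *
a=cv2.imread('pics/top0.png'); b=cv2.imread('pics/scene0.png')
c1=cv2.resize(a[140:320,170:450],None,fx=2.8,fy=2.8,interpolation=cv2.INTER_CUBIC)
c2=cv2.resize(b[120:300,170:450],None,fx=2.8,fy=2.8,interpolation=cv2.INTER_CUBIC)
cv2.imwrite('pics/c1.png',c1);cv2.imwrite('pics/c2.png',c2)
for z in (0,.1,.15,.2,.25,.3,.4):
    for px in [(345,208),(322,185),(385,212),(312,130)]:
        p=ray('top',px,z); print(z,px,p,proj('scene',p))
E
```

```text
0 (345, 208) [0.5699 0.0821 0.    ] [323.0037 197.3304]
0 (322, 185) [0.6421 0.152  0.    ] [290.1977 193.701 ]
0 (385, 212) [ 0.5577 -0.0389  0.    ] [356.9142 186.9697]
0 (312, 130) [0.8213 0.1839 0.    ] [251.5766 171.8739]
0.1 (345, 208) [0.5472 0.0866 0.1   ] [327.1263 172.07  ]
0.1 (322, 185) [0.6141 0.1514 0.1   ] [295.1561 168.7716]
0.1 (385, 212) [ 0.5359 -0.0254  0.1   ] [360.0215 162.7915]
0.1 (312, 130) [0.7801 0.181  0.1   ] [257.1836 149.0735]
0.15 (345, 208) [0.5359 0.0889 0.15  ] [329.347 158.463]
0.15 (322, 185) [0.6001 0.1511 0.15  ] [297.8282 155.3376]
0.15 (385, 212) [ 0.525  -0.0187  0.15  ] [361.6976 149.7497]
0.15 (312, 130) [0.7595 0.1795 0.15  ] [260.2132 136.7539]
0.2 (345, 208) [0.5245 0.0912 0.2   ] [331.6852 144.1359]
0.2 (322, 185) [0.586  0.1508 0.2   ] [300.6424 141.1887]
0.2 (385, 212) [ 0.5141 -0.012   0.2   ] [363.4641 136.0042]
0.2 (312, 130) [0.7389 0.178  0.2   ] [263.4102 123.7536]
0.25 (345, 208) [0.5131 0.0935 0.25  ] [334.1506 129.0299]
0.25 (322, 185) [0.572  0.1505 0.25  ] [303.6105 126.2661]
0.25 (385, 212) [ 0.5031 -0.0053  0.25  ] [365.3286 121.4964]
0.25 (312, 130) [0.7184 0.1766 0.25  ] [266.7889 110.0145]
0.3 (345, 208) [0.5018 0.0957 0.3   ] [336.7537 113.0799]
0.3 (322, 185) [0.558  0.1502 0.3   ] [306.7455 110.5047]
0.3 (385, 212) [0.4922 0.0014 0.3   ] [367.2995 106.1611]
0.3 (312, 130) [0.6978 0.1751 0.3   ] [270.3651  95.472 ]
0.4 (345, 208) [0.4791 0.1003 0.4   ] [342.4221  78.3477]
0.4 (322, 185) [0.53   0.1496 0.4   ] [313.5755  76.1657]
0.4 (385, 212) [0.4704 0.0149 0.4   ] [371.5988  72.708 ]
0.4 (312, 130) [0.6566 0.1722 0.4   ] [278.1841  63.677 ]
```

View pics/c1.png

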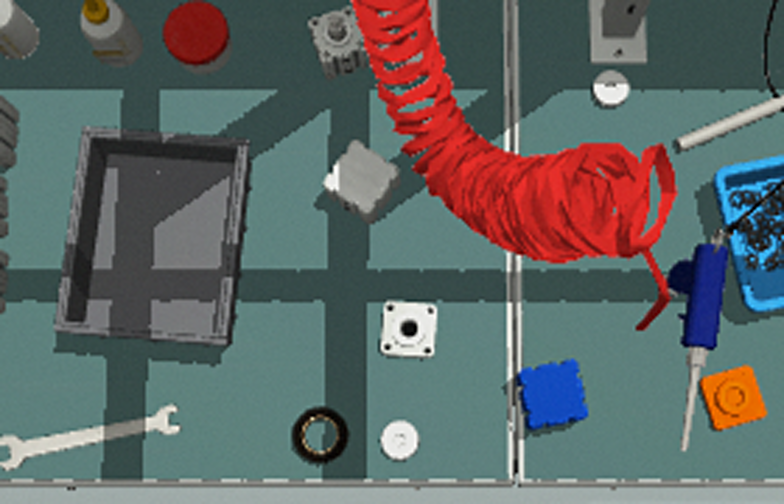

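View pics/c2.png

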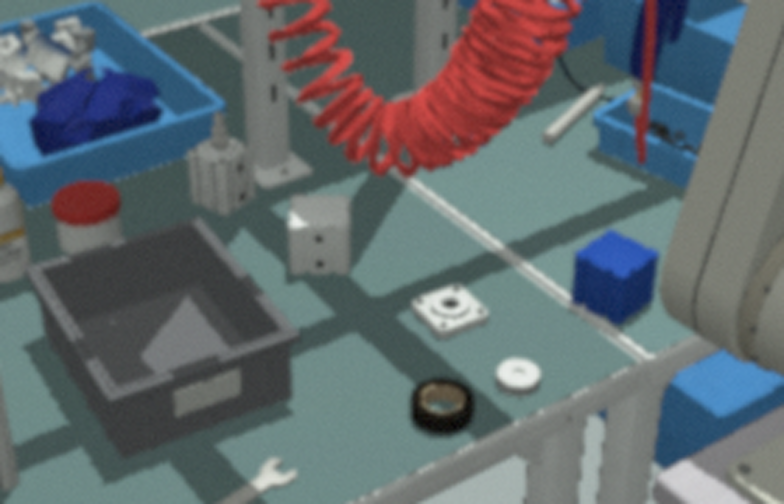

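```bash
python3 - <<'E'
from h import *
def mask(f):
    im=cv2.cvtColor(cv2.imread(f),cv2.COLOR_BGR2HSV); m=(((im[...,0]<8)|(im[...,0]>172))&(im[...,1]>130)&(im[...,2]>70)).astype(np.uint8)
    return cv2.morphologyEx(m,cv2.MORPH_CLOSE,np.ones((7,7)))
mt,ms=mask('pics/top0.png'),mask('pics/scene0.png')
g=np.stack(np.meshgrid(np.arange(.3,.85,.01),np.arange(-.15,.35,.01),np.arange(.02,.7,.01),indexing='ij'),-1).reshape(-1,3)
ok=np.ones(len(g),bool)
for c,m in(('top',mt),('scene',ms)):
    K,o,M=cam(c); q=(g-o)@M@K.T; u=(q[:,:2]/q[:,2:]).round().astype(int)
    inn=(u[:,0]>=0)&(u[:,0]<640)&(u[:,1]>=0)&(u[:,1]<400)
    v=np.zeros(len(g),bool); v[inn]=m[u[inn,1],u[inn,0]]>0; ok&=v
h=g[ok]; np.save('hose.npy',h)
for z in np.arange(.05,.6,.03):
    s=h[abs(h[:,2]-z)<.006]
    if len(s): print(round(z,2),len(s),'x',s[:,0].min(),s[:,0].max(),'y',s[:,1].min(),s[:,1].max(),'nearest barrel',np.linalg.norm(s[:,:2]-[.56,.209],axis=1).min(), s[np.linalg.norm(s[:,:2]-[.56,.209],axis=1).argmin()])
E
```

```text
0.05 28 x 0.5900000000000003 0.6500000000000004 y -0.0399999999999999 0.13000000000000025 nearest barrel 0.10208329931972213 [0.61 0.12 0.05]
0.08 112 x 0.5500000000000003 0.7000000000000004 y -0.049999999999999906 0.15000000000000027 nearest barrel 0.059841457201508484 [0.57 0.15 0.08]
0.11 183 x 0.4100000000000001 0.7000000000000004 y -0.07999999999999993 0.1700000000000003 nearest barrel 0.04920365840057009 [0.59 0.17 0.11]
0.14 218 x 0.4100000000000001 0.7200000000000004 y -0.07999999999999993 0.1900000000000003 nearest barrel 0.0438292140016221 [0.58 0.17 0.14]
0.17 201 x 0.48000000000000015 0.7400000000000004 y -0.07999999999999993 0.1900000000000003 nearest barrel 0.04026164427839456 [0.57 0.17 0.17]
0.2 188 x 0.46000000000000013 0.7600000000000005 y -0.06999999999999992 0.20000000000000032 nearest barrel 0.041725292090050096 [0.59 0.18 0.2 ]
0.23 174 x 0.4000000000000001 0.7700000000000005 y -0.06999999999999992 0.20000000000000032 nearest barrel 0.049406477308142537 [0.6  0.18 0.23]
0.26 171 x 0.39000000000000007 0.8000000000000005 y -0.059999999999999915 0.20000000000000032
[... 780 characters left out ...]
4 x 0.6000000000000003 0.8400000000000005 y 0.10000000000000023 0.20000000000000032 nearest barrel 0.04100000000000018 [0.6  0.2  0.44]
0.47 46 x 0.6100000000000003 0.7500000000000004 y 0.12000000000000025 0.20000000000000032 nearest barrel 0.05080354318352236 [0.61 0.2  0.47]
0.5 53 x 0.6100000000000003 0.8100000000000005 y 0.11000000000000024 0.20000000000000032 nearest barrel 0.05080354318352236 [0.61 0.2  0.5 ]
0.53 35 x 0.5900000000000003 0.7000000000000004 y 0.13000000000000025 0.20000000000000032 nearest barrel 0.03132091952673179 [0.59 0.2  0.53]
0.56 7 x 0.5900000000000003 0.6400000000000003 y 0.1700000000000003 0.20000000000000032 nearest barrel 0.03132091952673179 [0.59 0.2  0.56]
```

Emit:
{"name": "carry_out", "arguments": {
  "travel": [
    [0, 0, 0.06],
    [0, 0, 0.06],
    [0, 0, 0.06],
    [0, 0, 0.06],
    [0, 0, 0.02],
    [0.02, 0.046, 0],
    [0.02, 0.046, 0],
    [0.02, 0.046, 0],
    [0.02, 0.046, 0]
  ],
  "twist": [
    [0, 0, 0],
    [0, 0, 0],
    [0, 0, 0],
    [0, 0, 0],
    [0, 0, 0],
    [0, 0, 6],
    [0, 0, 6],
    [0, 0, 6],
    [0, 0, 6]
  ],
  "hand": [0.0854, 0.0854, 0.0854, 0.0854, 0.0854, 0.0854, 0.0854, 0.0854, 0.0854]
}}

```text
time_s: 2.12
eef_pos: [0.204, -0.3436, 0.4644]
tool_rot: [0.01, 0.947, 0.32, 0.002]
wrist_force: [0.0, 0.2, 0.4]
width: 1.0
```

Emit:
{"name": "carry_out", "arguments": {
  "travel": [
    [0.024, 0.036, 0.01],
    [0.024, 0.036, 0],
    [0.024, 0.036, 0],
    [0.024, 0.036, 0],
    [0.015, 0.043, 0],
    [0.015, 0.043, 0],
    [0.015, 0.043, 0],
    [0, 0.045, 0],
    [0, 0.045, 0],
    [0, 0.045, 0]
  ],
  "twist": [
    [0, 0, 6],
    [0, 0, 6],
    [0, 0, 6],
    [0, 0, 6],
    [0, 0, 6],
    [0, 0, 6],
    [0, 0, 6],
    [0, 0, 6],
    [0, 0, 6],
    [0, 0, 6]
  ],
  "hand": [0.0854, 0.0854, 0.0854, 0.0854, 0.0854, 0.0854, 0.0854, 0.0854, 0.0854, 0.0854]
}}

```text
time_s: 3.38
eef_pos: [0.3437, 0.0635, 0.4745]
tool_rot: [0.008, 0.66, 0.751, 0.007]
wrist_force: [0.7, -1.0, 0.3]
width: 0.998
```

Emit:
{"name": "carry_out", "arguments": {
  "travel": [
    [0, 0.045, 0],
    [0, 0.045, 0],
    [0, 0.045, 0],
    [0.03, 0.03, 0],
    [0.03, 0.03, 0],
    [0.03, 0.02, 0],
    [0, 0, 0]
  ],
  "twist": [
    [0, 0, 6],
    [0, 0, 6],
    [0, 0, 6],
    [0, 0, 6],
    [0, 0, 0],
    [0, 0, 0],
    [0, 0, 0]
  ],
  "hand": [0.0854, 0.0854, 0.0854, 0.0854, 0.0854, 0.0854, 0.0854]
}}

```text
time_s: 4.25
eef_pos: [0.4359, 0.2778, 0.4711]
tool_rot: [0.005, 0.491, 0.871, 0.007]
wrist_force: [-0.6, -0.7, -1.0]
width: 0.999
```

```bash
python3 - <<'E'
from h import *
im=snap('wrist','w1'); o=r.get_obs(); print(o['time_s'],o['eef_pos'],o['tool_rot'],o['q']); print(cam('wrist'))
for t in ['kit_box','barrel','end_cap','small_cylinder']:
    for d in r.tip_of('wrist',t)[:3]: print(t,'tip',np.round(d['pixel'],1),round(d['p'],2), ray('wrist',d['pixel'],0)[:2])
E
```

```text
4.3 [0.4349 0.2771 0.4722] [0.0059 0.4909 0.8711 0.008 ] [0.4042 0.2507 0.6481 1.9484 0.0004 1.4306]
(array([[280.2919,   0.    , 321.1747],
       [  0.    , 280.2919, 198.0529],
       [  0.    ,   0.    ,   1.    ]]), array([0.398 , 0.333 , 0.6208]), array([[ 0.8549,  0.4949,  0.1553],
       [ 0.5183, -0.8268, -0.2184],
       [ 0.0203,  0.2673, -0.9634]]))
kit_box tip [381.9 106.2] 0.76 [0.5041 0.4308]
barrel tip [356.5 203.2] 0.89 [0.5757 0.2232]
barrel tip [231.2 227.9] 0.71 [0.3544 0.0205]
end_cap tip [288.4 189.5] 0.75 [0.4244 0.1707]
end_cap tip [414.5 226.4] 0.69 [0.7277 0.2459]
small_cylinder tip [417.9 226.4] 0.72 [0.7354 0.25  ]
```

View pics/w1.png

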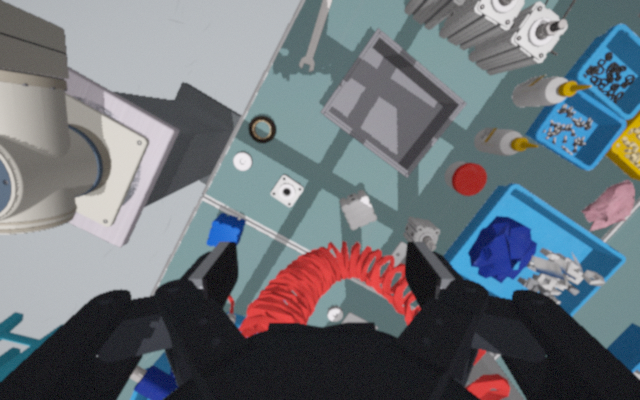

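```bash
python3 - <<'E'
from h import *
a=cv2.imread('pics/w1.png')[180:245,325:395]
cv2.imwrite('pics/c3.png',cv2.resize(a,None,fx=8,fy=8,interpolation=cv2.INTER_CUBIC))
a=cv2.imread('pics/top0.png')[180:230,275:335]
cv2.imwrite('pics/c4.png',cv2.resize(a,None,fx=10,fy=10,interpolation=cv2.INTER_CUBIC))
E
```

```text
(no output)
```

View pics/c3.png

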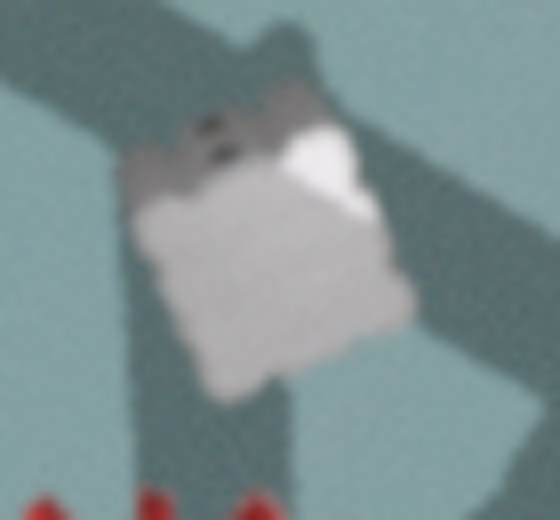

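View pics/c4.png

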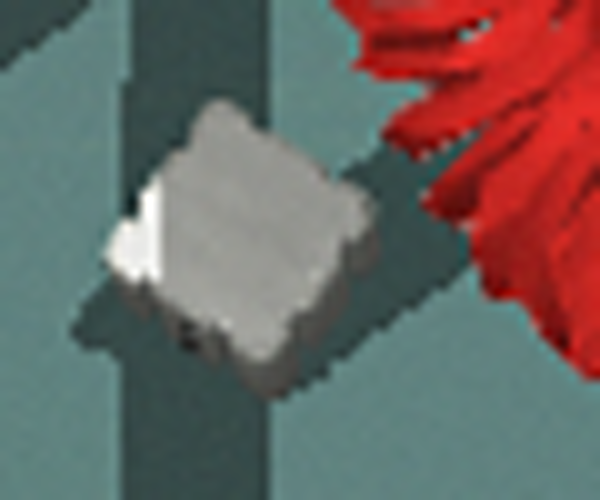

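```bash
python3 - <<'E'
from h import *
def f(c,pts,z):
    P=np.array([ray(c,p,z)[:2] for p in pts]); e=np.diff(np.vstack([P,P[:1]]),axis=0)
    print(c,P.mean(0),np.linalg.norm(e,axis=1),np.degrees(np.arctan2(e[:,1],e[:,0]))%90); 
f('wrist',np.array([(140,225),(335,130),(412,310),(225,400)])/8+[325-.44,180-.44],.058)
f('top',np.array([(215,103),(372,205),(262,360),(108,250)])/10+[275-.45,180-.45],.058)
for c in('top','wrist'):
  K,o,M=cam(c);print(c,o)
E
```

```text
wrist [0.5769 0.218 ] [0.0569 0.0552 0.0557 0.0554] [58.0542 55.7455 58.2908 56.9521]
top [0.5731 0.2199] [0.0554 0.0559 0.0557 0.0537] [56.4132 55.7179 54.1645 55.4418]
top [0.2608 0.144  1.3612]
wrist [0.3962 0.3318 0.6232]
```

Emit:
{"name": "carry_out", "arguments": {
  "travel": [
    [0.013, -0.002, -0.038],
    [0.013, -0.002, -0.038],
    [0.013, -0.002, -0.038],
    [0.013, -0.002, -0.038],
    [0.014, -0.002, -0.037],
    [0, 0, 0],
    [0, 0, 0]
  ],
  "twist": [
    [0, 0, 8.4],
    [0, 0, 8.4],
    [0, 0, 8.4],
    [-5.5, -8.3, 0],
    [-5.5, -8.3, 0],
    [0, 0, 0],
    [0, 0, 0]
  ],
  "hand": [0.0854, 0.0854, 0.0854, 0.0854, 0.0854, 0.0854, 0.0854]
}}

```text
time_s: 5.38
eef_pos: [0.501, 0.2671, 0.2879]
tool_rot: [0.17, 0.283, 0.943, -0.037]
wrist_force: [-0.1, 0.4, 0.5]
width: 0.997
```

```bash
python3 - <<'E'
from h import *
im=snap('wrist','w2'); o=r.get_obs(); print(o['time_s'],o['eef_pos'],o['q']); M=R.from_quat(o['tool_rot'],scalar_first=True).as_matrix();print(M)
for d in r.tip_of('wrist','barrel')[:3]: print('tip',np.round(d['pixel'],1),round(d['p'],2), ray('wrist',d['pixel'],0)[:2])
cv2.imwrite('pics/w2c.png',cv2.resize(im[120:280,230:430,::-1],None,fx=4,fy=4,interpolation=cv2.INTER_CUBIC)[:600])
E
```

```text
5.425 [0.5018 0.2671 0.2883] [ 0.4958  0.1621  0.0043  1.2171 -0.2941  1.0506]
[[-0.7809  0.547   0.3017]
 [ 0.5218  0.8367 -0.1664]
 [-0.3434  0.0275 -0.9388]]
tip [116. 102.] 0.91 [0.3535 0.0314]
```

View pics/w2.png

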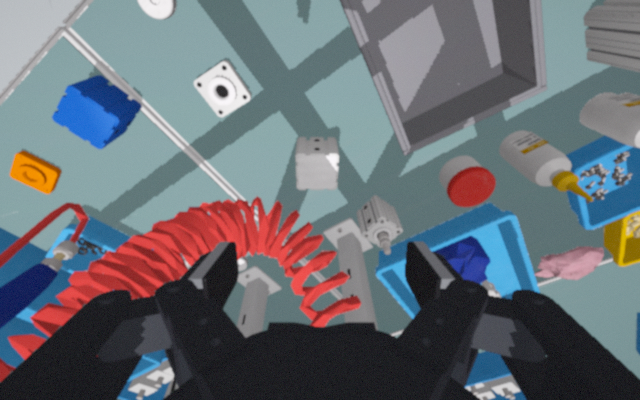

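View pics/w2c.png

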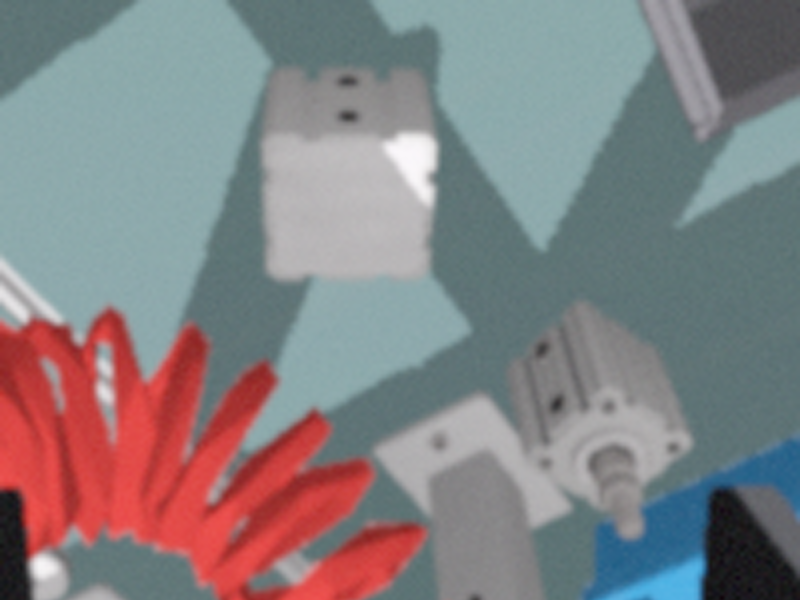

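```bash
cat >> h.py <<'E'
def quad(c,pts,z):
    P=np.array([ray(c,p,z)[:2] for p in pts]); e=np.diff(np.vstack([P,P[:1]]),axis=0)
    print(c,P.mean(0),np.linalg.norm(e,axis=1),np.degrees(np.arctan2(e[:,1],e[:,0]))%90); return P
E
python3 - <<'E'
from h import *
quad('wrist',np.array([(264,135),(437,135),(430,274),(268,279)])/4+[230-.38,120-.38],.058)
G=np.array([.5745,.219,.042]); o=r.get_obs(); M=R.from_quat(o['tool_rot'],scalar_first=True).as_matrix(); t=o['eef_pos']
print('jaw yaw',np.degrees(np.arctan2(M[1,1],M[0,1])), M.T@(G-t), G-.006*M[:,2]-t)
E
```

```text
wrist [0.576  0.2198] [0.059  0.0569 0.0601 0.0589] [56.0273 56.3136 57.8791 55.2428]
jaw yaw 56.797215558517664 [ 0.003  -0.0073  0.2609] [ 0.0706 -0.047  -0.2405]
```

Emit:
{"name": "carry_out", "arguments": {
  "travel": [
    [0.0144, -0.0093, -0.048],
    [0.0144, -0.0093, -0.048],
    [0.0144, -0.0093, -0.048],
    [0.0096, -0.0062, -0.032],
    [0.0064, -0.0042, -0.0212],
    [0.0064, -0.0042, -0.0212],
    [0.0064, -0.0042, -0.0212],
    [0, 0, 0]
  ],
  "twist": [
    [0, 0, 0],
    [0, 0, 0],
    [0, 0, 0],
    [0, 0, 0],
    [0, 0, 0],
    [0, 0, 0],
    [0, 0, 0],
    [0, 0, 0]
  ],
  "hand": [0.0854, 0.0854, 0.0854, 0.0854, 0.0854, 0.0854, 0.0854, 0.0854]
}}

```text
time_s: 6.48
eef_pos: [0.5741, 0.2195, 0.0453]
tool_rot: [0.17, 0.284, 0.943, -0.039]
wrist_force: [-1.1, -0.7, -0.2]
width: 0.997
```

```bash
python3 - <<'E'
from h import *
im=snap('wrist','w3'); o=r.get_obs(); print(o['time_s'],o['eef_pos'],o['wrist_force'])
snap('scene','s3')
E
```

```text
6.525 [0.5741 0.2198 0.0462] [-0.0673  1.1318 -0.045 ]
```

View pics/w3.png

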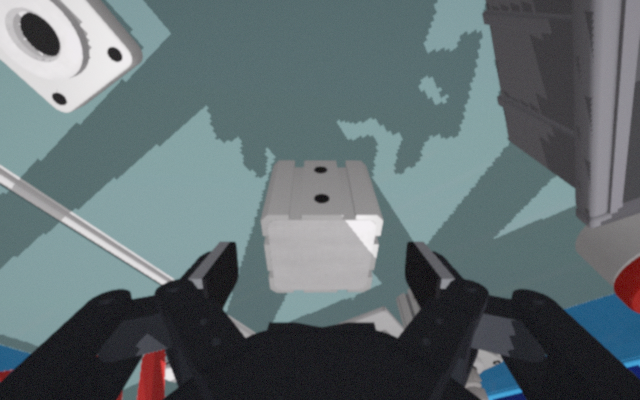

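View pics/s3.png

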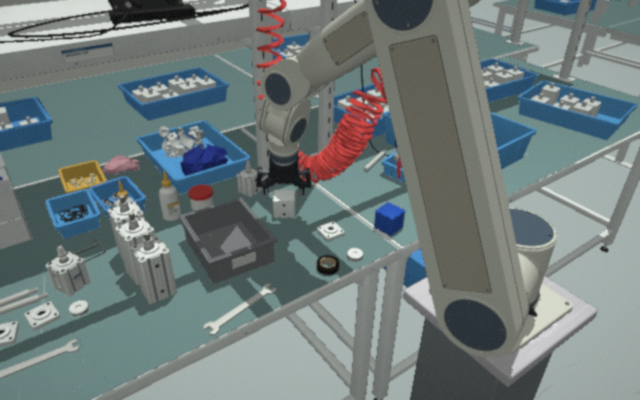

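Emit:
{"name": "carry_out", "arguments": {
  "travel": [
    [0, 0, 0],
    [0, 0, 0],
    [0, 0, 0],
    [0, 0, 0],
    [0, 0, 0],
    [0, 0, 0]
  ],
  "twist": [
    [0, 0, 0],
    [0, 0, 0],
    [0, 0, 0],
    [0, 0, 0],
    [0, 0, 0],
    [0, 0, 0]
  ],
  "hand": [0.05, 0.05, 0.05, 0.05, 0.05, 0.05],
  "grip_force": 80
}}

```text
time_s: 7.32
eef_pos: [0.5724, 0.2198, 0.048]
tool_rot: [0.172, 0.283, 0.943, -0.039]
wrist_force: [-12.7, -3.1, 21.0]
width: 0.614
```

```bash
python3 - <<'E'
from h import *
o=r.get_obs(); print(o['time_s'],o['eef_pos'],o['wrist_force'],o['width']*.0854)
a=cv2.imread('pics/top0.png')[170:280,180:270]
cv2.imwrite('pics/c5.png',cv2.resize(a,None,fx=5.4,fy=5.4,interpolation=cv2.INTER_CUBIC))
a=cv2.imread('pics/w2.png')[0:160,330:560]
cv2.imwrite('pics/c6.png',cv2.resize(a,None,fx=3,fy=3,interpolation=cv2.INTER_CUBIC))
E
```

```text
7.325 [0.5724 0.2198 0.048 ] [-12.7422  -3.14    20.985 ] 0.05241759679313707
```

View pics/c5.png

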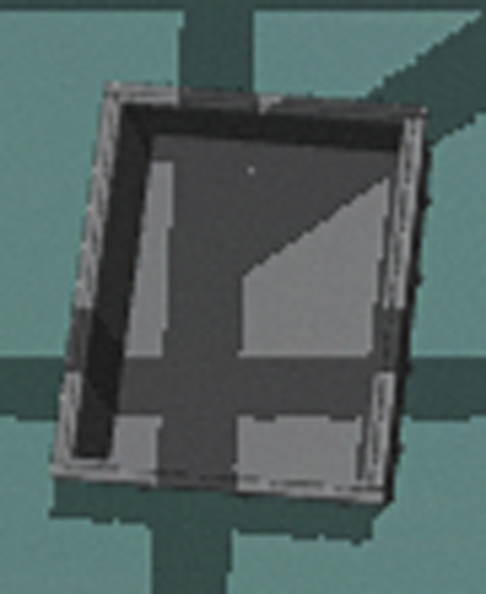

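```bash
python3 - <<'E'
from h import *
im=snap('wrist','w4'); o=r.get_obs(); print(o['time_s'],o['eef_pos'],o['wrist_force'],o['wrist_torque'],o['width'])
im=snap('scene','s4')
cv2.imwrite('pics/s4c.png',cv2.resize(im[120:260,200:360,::-1],None,fx=4,fy=4,interpolation=cv2.INTER_CUBIC))
E
```

```text
7.375 [0.5723 0.2198 0.048 ] [-11.8887  -2.8331  20.8935] [-1.258   1.5322 -0.7652] 0.616006009752625
```

View pics/w4.png

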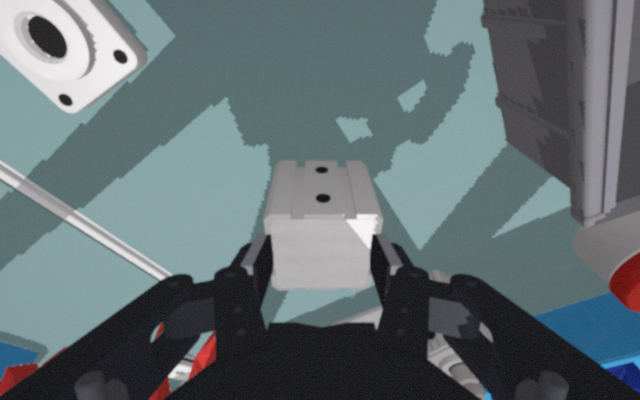

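View pics/s4c.png

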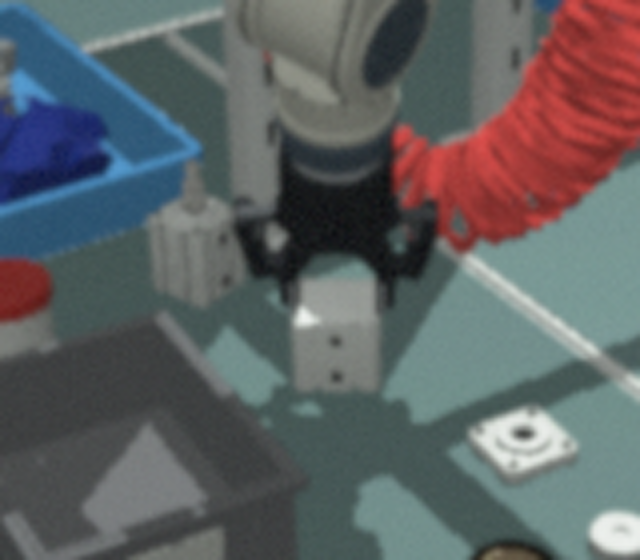

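```bash
python3 - <<'E'
from h import *
o=r.get_obs(); M=R.from_quat(o['tool_rot'],scalar_first=True).as_matrix(); t=np.array(o['eef_pos'])
print(M)
s=cv2.resize(cv2.imread('pics/s4.png')[170:230,250:320],None,fx=10,fy=10,interpolation=cv2.INTER_CUBIC)
w=cv2.imread('pics/w4.png')
for k,col in((-.013,(0,255,255)),(.006,(0,255,0)),(.025,(0,0,255))):
    for sgn in(-1,1):
        p=t+k*M[:,2]+sgn*.031*M[:,1]
        u=(proj('scene',p)-[250,170]+.5)*10; cv2.circle(s,tuple(int(x) for x in u),5,col,-1)
        u=proj('wrist',p); cv2.circle(w,tuple(int(round(x)) for x in u),3,col,-1)
c=np.array([.5755,.2195]); a=np.radians(56.4)
for z in(0,.058):
    P=[np.r_[c+.03*np.array([x*np.cos(a)-y*np.sin(a),x*np.sin(a)+y*np.cos(a)]),z] for x,y in((1,1),(1,-1),(-1,-1),(-1,1))]
    cv2.polylines(s,[np.array([(proj('scene',p)-[250,170]+.5)*10 for p in P]).astype(int)],True,(255,0,0),1)
    cv2.polylines(w,[np.array([proj('wrist',p) for p in P]).round().astype(int)],True,(255,0,0),1)
cv2.imwrite('pics/o4s.png',s[:600]); cv2.imwrite('pics/o4w.png',cv2.resize(w[140:340,200:450],None,fx=3,fy=3))
E
```

```text
[[-0.7812  0.5466  0.3016]
 [ 0.5199  0.8371 -0.1704]
 [-0.3456  0.0237 -0.9381]]
```

View pics/o4s.png

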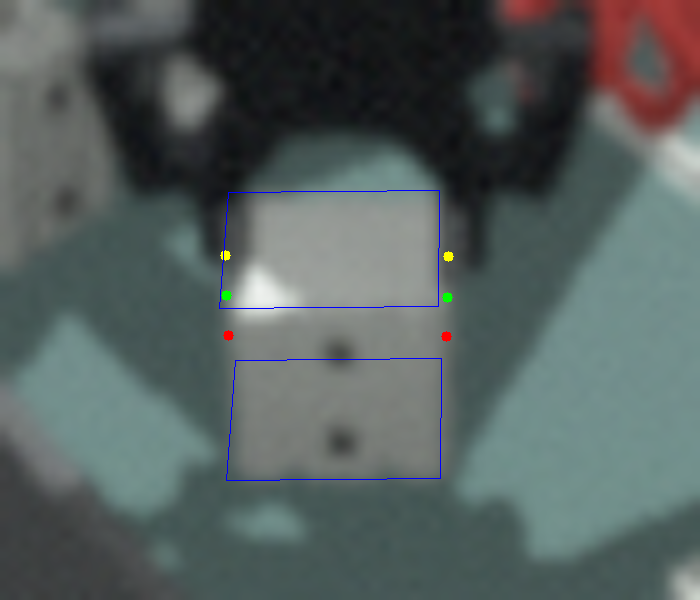

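View pics/o4w.png

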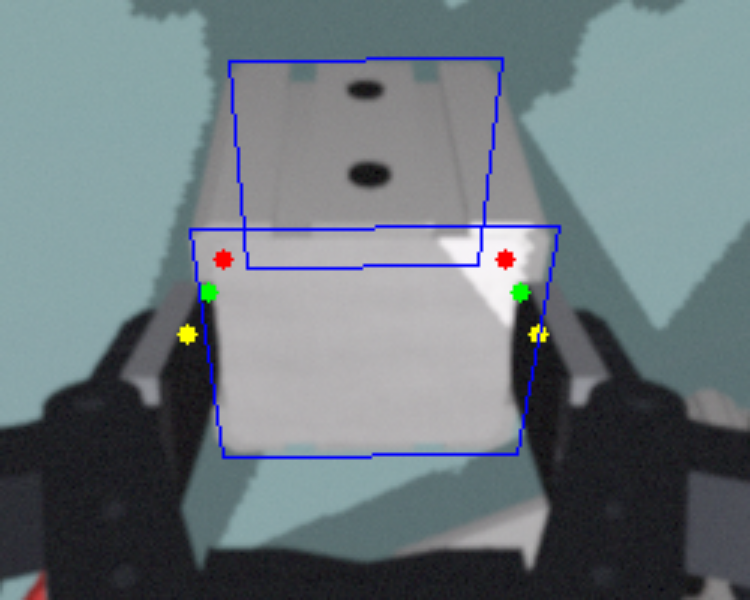

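Emit:
{"name": "carry_out", "arguments": {
  "travel": [
    [0, 0, 0],
    [0, 0, 0],
    [0, 0, 0],
    [0, 0, 0],
    [0, 0, -0.006],
    [0, 0, -0.006],
    [0, 0, 0]
  ],
  "twist": [
    [0, 0, 0],
    [0, 0, 0],
    [0, 0, 0],
    [0, 0, 0],
    [0, 0, 0],
    [0, 0, 0],
    [0, 0, 0]
  ],
  "hand": [0.08, 0.08, 0.08, 0.08, 0.08, 0.08, 0.08]
}}

```text
time_s: 8.3
eef_pos: [0.5722, 0.2199, 0.0325]
tool_rot: [0.17, 0.283, 0.943, -0.039]
wrist_force: [-0.7, 0.1, 0.1]
width: 0.937
```

Emit:
{"name": "carry_out", "arguments": {
  "travel": [
    [0, 0, 0],
    [0, 0, 0],
    [0, 0, 0],
    [0, 0, 0],
    [0, 0, 0],
    [0, 0, 0]
  ],
  "twist": [
    [0, 0, 0],
    [0, 0, 0],
    [0, 0, 0],
    [0, 0, 0],
    [0, 0, 0],
    [0, 0, 0]
  ],
  "hand": [0.05, 0.05, 0.05, 0.05, 0.05, 0.05],
  "grip_force": 80
}}

```text
time_s: 9.05
eef_pos: [0.5729, 0.2204, 0.0341]
tool_rot: [0.171, 0.283, 0.943, -0.038]
wrist_force: [-2.0, 1.5, 4.6]
width: 0.677
```

```bash
python3 - <<'E'
from h import *
o=r.get_obs(); print(o['time_s'],o['eef_pos'],o['wrist_force'],o['wrist_torque'],o['width'])
im=snap('scene','s5');w=snap('wrist','w5')
a=cv2.resize(im[170:230,250:320,::-1],None,fx=8,fy=8,interpolation=cv2.INTER_CUBIC)
b=cv2.resize(w[140:340,200:450,::-1],None,fx=2,fy=2); b=cv2.copyMakeBorder(b,0,80,0,0,0)
cv2.imwrite('pics/c7.png',cv2.resize(np.hstack([a[:480],b[:480]]),None,fx=.75,fy=.75))
E
```

```text
9.05 [0.5729 0.2204 0.0341] [-2.0194  1.537   4.6168] [ 0.3575  0.3658 -0.0373] 0.6774021387475703
```

View pics/c7.png

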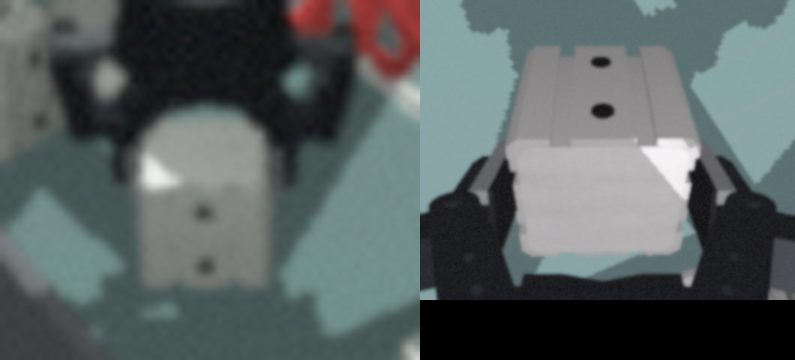

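Emit:
{"name": "carry_out", "arguments": {
  "travel": [
    [-0.003, 0.002, 0.01],
    [-0.006, 0.0035, 0.02],
    [-0.006, 0.0035, 0.02],
    [-0.01, 0.006, 0.03],
    [-0.01, 0.006, 0.03],
    [-0.01, 0.006, 0.03],
    [0, 0, 0]
  ],
  "twist": [
    [0, 0, 0],
    [0, 0, 0],
    [0, 0, 0],
    [0, 0, 0],
    [0, 0, 0],
    [0, 0, 0],
    [0, 0, 0]
  ],
  "hand": [0.05, 0.05, 0.05, 0.05, 0.05, 0.05, 0.05]
}}

```text
time_s: 10.02
eef_pos: [0.5277, 0.2478, 0.1754]
tool_rot: [0.171, 0.283, 0.943, -0.038]
wrist_force: [0.6, -0.4, -7.4]
width: 0.68
```

```bash
python3 - <<'E'
from h import *
o=r.get_obs(); print(o['time_s'],o['eef_pos'],o['wrist_force'],o['wrist_torque'],o['width'])
im=snap('scene','s6');w=snap('wrist','w6');print(r.camera_params('wrist'))
a=cv2.resize(im[130:240,200:340,::-1],None,fx=4,fy=4,interpolation=cv2.INTER_CUBIC)
cv2.imwrite('pics/c8.png',a)
E
```

```text
10.025 [0.5277 0.2478 0.1754] [ 0.6455 -0.4089 -7.3967] [ 0.3841  0.6867 -0.0018] 0.6796319814709463
{'mtx': array([[280.2919,   0.    , 321.1747],
       [  0.    , 280.2919, 198.0529],
       [  0.    ,   0.    ,   1.    ]]), 'origin': array([0.4307, 0.3069, 0.2892]), 'rotation': array([0.2623, 0.8392, 0.4507, 0.1545])}
```

View pics/c8.png

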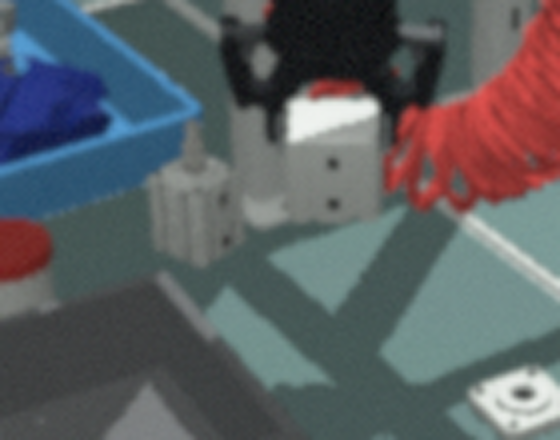

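View pics/w6.png

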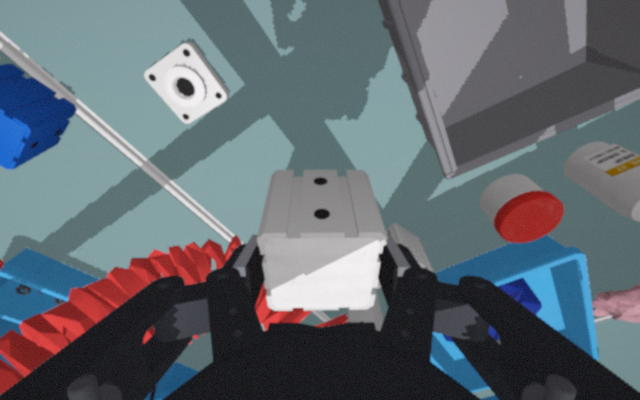

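View pics/c6.png

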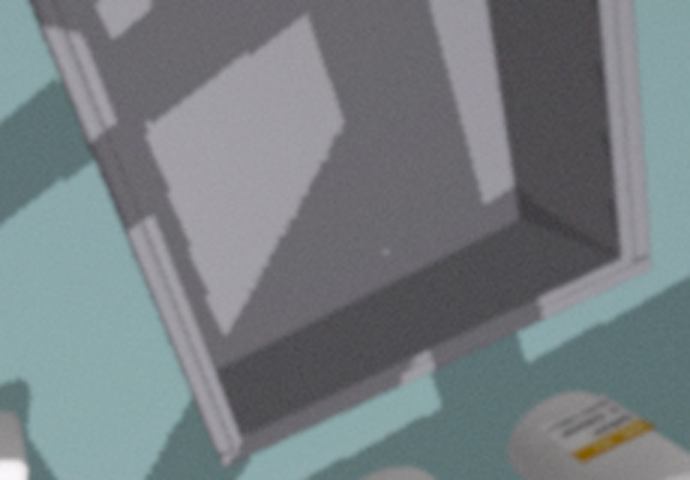

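```bash
python3 - <<'E'
from h import *
P=quad('top',np.array([(108,85),(425,108),(386,500),(53,472)])/5.4+[180-.4,170-.4],.075)
# inner floor from w1 / rim from w1
a=cv2.imread('pics/w1.png')[20:185,310:475]
cv2.imwrite('pics/c9.png',cv2.resize(a,None,fx=3.6,fy=3.6,interpolation=cv2.INTER_CUBIC))
E
```

```text
top [0.5089 0.428 ] [0.1706 0.2101 0.1736 0.2085] [85.8029 86.2964 85.2681 85.486 ]
```

View pics/c9.png

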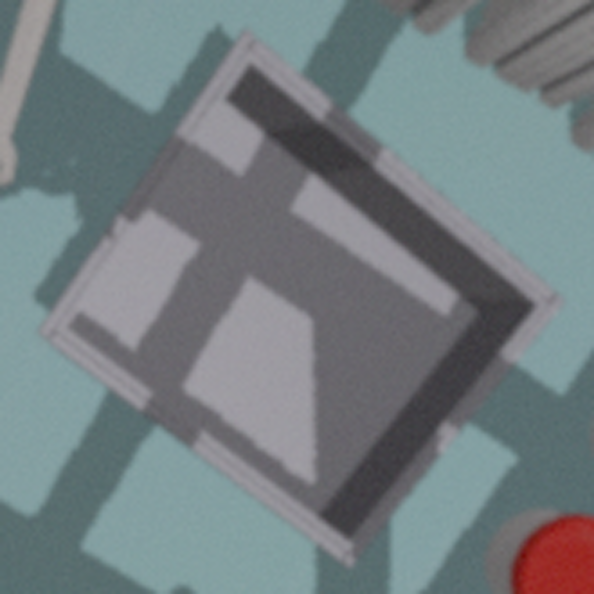

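Emit:
{"name": "carry_out", "arguments": {
  "travel": [
    [-0.0057, 0.045, 0],
    [-0.0057, 0.045, 0],
    [-0.0057, 0.045, 0],
    [-0.0057, 0.046, 0],
    [0, 0, 0],
    [0, 0, 0]
  ],
  "twist": [
    [0, 0, 7.3],
    [0, 0, 7.3],
    [0, 0, 7.3],
    [0, 0, 7.4],
    [0, 0, 0],
    [0, 0, 0]
  ],
  "hand": [0.05, 0.05, 0.05, 0.05, 0.05, 0.05]
}}

```text
time_s: 10.88
eef_pos: [0.5045, 0.4272, 0.1712]
tool_rot: [0.173, 0.035, 0.984, 0.004]
wrist_force: [0.4, -0.6, -6.8]
width: 0.681
```

```bash
python3 - <<'E'
from h import *
w=snap('wrist','w7');o=r.get_obs(); print(o['time_s'],o['eef_pos'],o['wrist_force'],o['q'],o['width'])
M=R.from_quat(o['tool_rot'],scalar_first=True).as_matrix();print(M)
snap('top','t7')
a=cv2.imread('pics/t7.png')[130:310,150:350]
cv2.imwrite('pics/c10.png',cv2.resize(a,None,fx=3.3,fy=3.3,interpolation=cv2.INTER_CUBIC))
E
```

```text
10.925 [0.5047 0.427  0.1717] [-0.6667 -0.4083 -7.5781] [ 0.6744  0.3061 -0.105   0.8847 -0.2181  0.7164] 0.6747967619247252
[[-0.9371  0.0685  0.3422]
 [ 0.0716  0.9974 -0.0035]
 [-0.3415  0.0212 -0.9396]]
```

View pics/w7.png

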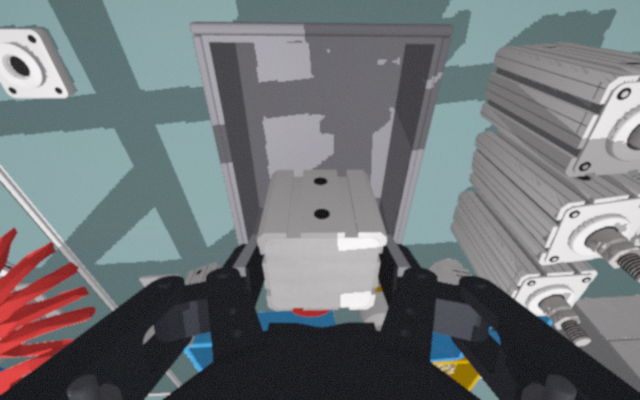

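View pics/c10.png

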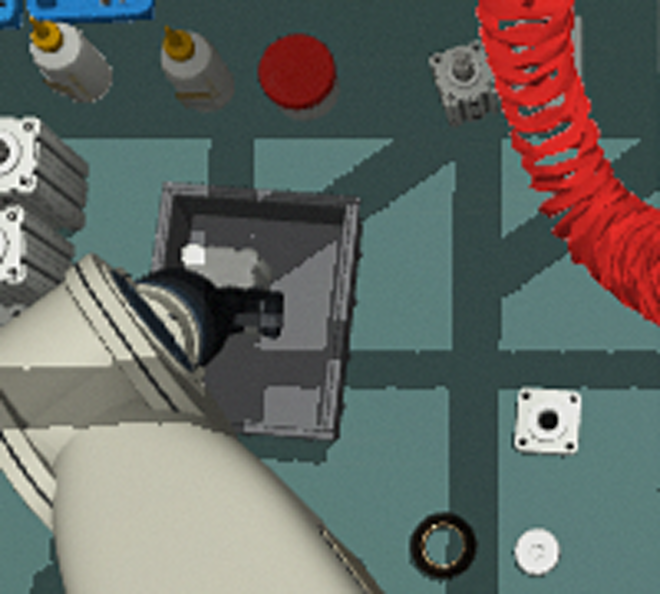

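Emit:
{"name": "carry_out", "arguments": {
  "travel": [
    [0, 0.001, -0.03],
    [0, 0.001, -0.03],
    [0, 0, -0.03],
    [0, 0, -0.02],
    [0, 0, -0.012],
    [0, 0, -0.006],
    [0, 0, 0]
  ],
  "twist": [
    [0, 0, 0],
    [0, 0, 0],
    [0, 0, 0],
    [0, 0, 0],
    [0, 0, 0],
    [0, 0, 0],
    [0, 0, 0]
  ],
  "hand": [0.05, 0.05, 0.05, 0.05, 0.05, 0.05, 0.05]
}}

```text
time_s: 11.85
eef_pos: [0.5051, 0.43, 0.0457]
tool_rot: [0.175, 0.035, 0.984, 0.006]
wrist_force: [-0.3, 0.1, -6.6]
width: 0.68
```

```bash
python3 - <<'E'
from h import *
w=snap('wrist','w8');o=r.get_obs(); print(o['time_s'],o['eef_pos'],o['wrist_force'],o['wrist_torque'],o['width'])
E
```

```text
11.9 [0.5053 0.4302 0.0461] [-0.1785 -0.3417 -6.865 ] [-0.0094  0.7965  0.0669] 0.681143815591897
```

View pics/w8.png

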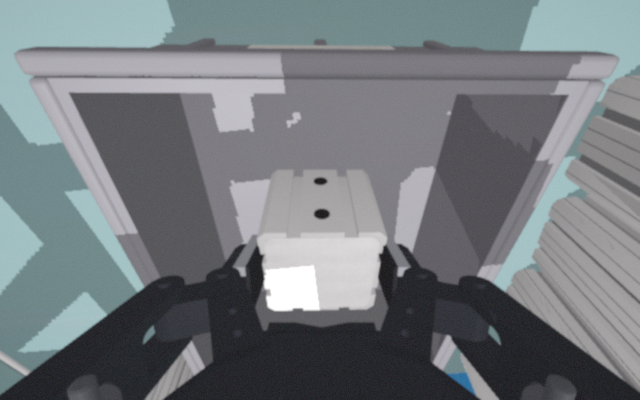

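Emit:
{"name": "carry_out", "arguments": {
  "travel": [
    [0, 0, -0.003],
    [0, 0, -0.002],
    [0, 0, -0.0015],
    [0, 0, 0],
    [0, 0, 0]
  ],
  "twist": [
    [0, 0, 0],
    [0, 0, 0],
    [0, 0, 0],
    [0, 0, 0],
    [0, 0, 0]
  ],
  "hand": [0.05, 0.05, 0.05, 0.05, 0.05]
}}

```text
time_s: 12.52
eef_pos: [0.5049, 0.4301, 0.039]
tool_rot: [0.175, 0.035, 0.984, 0.006]
wrist_force: [-0.8, -0.9, -5.5]
width: 0.678
```

Emit:
{"name": "carry_out", "arguments": {
  "travel": [
    [0, 0, -0.001],
    [0, 0, -0.001],
    [0, 0, 0],
    [0, 0, 0]
  ],
  "twist": [
    [0, 0, 0],
    [0, 0, 0],
    [0, 0, 0],
    [0, 0, 0]
  ],
  "hand": [0.05, 0.05, 0.05, 0.05]
}}

```text
time_s: 13.02
eef_pos: [0.505, 0.4302, 0.0382]
tool_rot: [0.175, 0.035, 0.984, 0.006]
wrist_force: [-5.5, -2.8, 4.2]
width: 0.682
```

Emit:
{"name": "carry_out", "arguments": {
  "travel": [
    [0, 0, 0],
    [0, 0, 0],
    [0, 0, 0],
    [0, 0, 0],
    [-0.007, 0, 0.02],
    [-0.014, 0, 0.04],
    [-0.018, 0, 0.05],
    [-0.018, 0, 0.05],
    [-0.018, 0, 0.05],
    [0, 0, 0]
  ],
  "twist": [
    [0, 0, 0],
    [0, 0, 0],
    [0, 0, 0],
    [0, 0, 0],
    [0, 0, 0],
    [0, 0, 0],
    [0, 0, 0],
    [0, 0, 0],
    [0, 0, 0],
    [0, 0, 0]
  ],
  "hand": [0.07, 0.078, 0.0854, 0.0854, 0.0854, 0.0854, 0.0854, 0.0854, 0.0854, 0.0854]
}}

```text
time_s: 14.28
eef_pos: [0.4302, 0.4314, 0.252]
tool_rot: [0.177, 0.035, 0.983, 0.009]
wrist_force: [0.8, 0.4, -0.5]
width: 1.002
```

```bash
python3 - <<'E'
from h import *
w=snap('wrist','w9');o=r.get_obs(); print(o['time_s'],o['eef_pos'],o['wrist_force'],o['width'],cam('wrist'))
np.savez('w9cam.npz',K=cam('wrist')[0],o=cam('wrist')[1],M=cam('wrist')[2])
for c in ['wrist']:
  for t in ['kit_box','barrel','end_cap']:
    for d in r.tip_of(c,t)[:3]: print(t,'tip',np.round(d['pixel'],1),round(d['p'],2), ray(c,d['pixel'],0)[:2])
E
```

```text
14.325 [0.43   0.4307 0.2491] [ 0.2604  0.7185 -0.2518] 0.99941849495271 (array([[280.2919,   0.    , 321.1747],
       [  0.    , 280.2919, 198.0529],
       [  0.    ,   0.    ,   1.    ]]), array([0.316 , 0.4351, 0.3655]), array([[ 0.0658,  0.8098,  0.583 ],
       [ 0.9975, -0.069 , -0.0167],
       [ 0.0267,  0.5826, -0.8123]]))
kit_box tip [116.8 113.2] 0.44 [0.4198 0.1728]
barrel tip [317.8 158.9] 0.73 [0.5048 0.4255]
barrel tip [231.3 265. ] 0.23 [0.7157 0.2457]
end_cap tip [112.  114.1] 0.86 [0.4194 0.166 ]
```

View pics/w9.png

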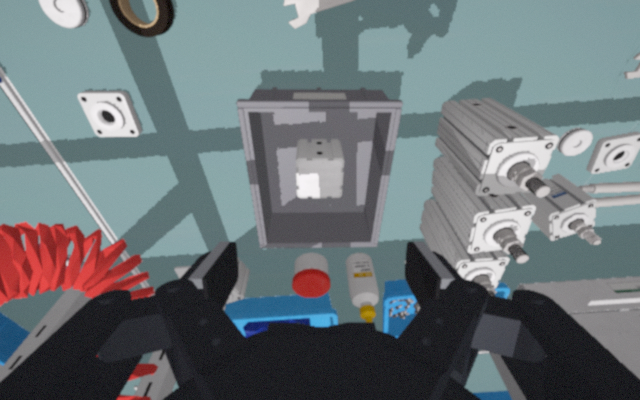

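```bash
python3 - <<'E'
from h import *
a=cv2.resize(cv2.imread('pics/top0.png')[240:276,298:334],None,fx=11,fy=11,interpolation=cv2.INTER_CUBIC)
b=cv2.resize(cv2.imread('pics/w9.png')[80:146,70:150],None,fx=6,fy=6,interpolation=cv2.INTER_CUBIC)
cv2.imwrite('pics/c11a.png',a);cv2.imwrite('pics/c11b.png',b)
c=cv2.resize(cv2.imread('pics/w9.png')[120:220,270:370],None,fx=6,fy=6,interpolation=cv2.INTER_CUBIC)
cv2.imwrite('pics/c11c.png',c)
E
```

```text
(no output)
```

View pics/c11a.png

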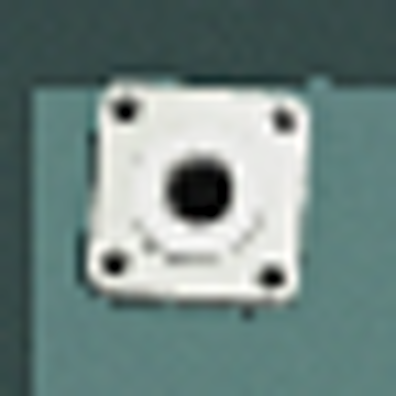

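View pics/c11b.png

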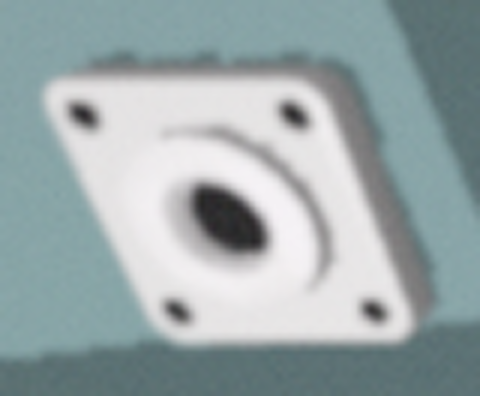

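View pics/c11c.png

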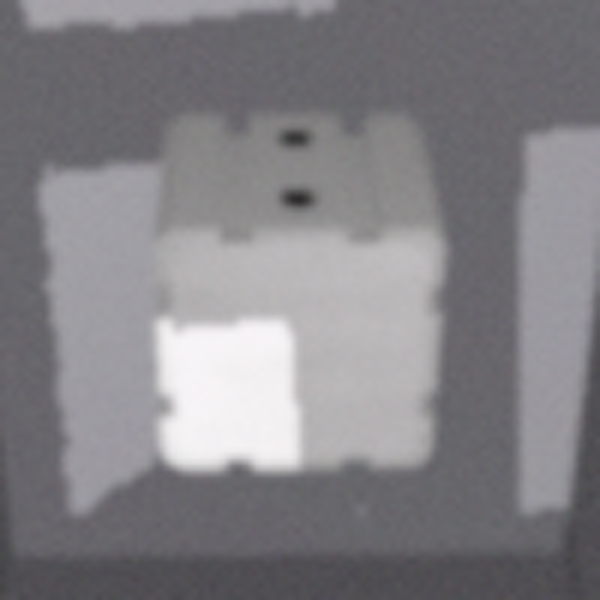

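```bash
python3 - <<'E'
from h import *
quad('top',np.array([(124,109),(284,120),(272,277),(114,263)])/11+[298-.45,240-.45],.012)
quad('wrist',np.array([(82,114),(293,114),(373,310),(176,310)])/6+[70-.42,80-.42],.012)
quad('wrist',np.array([(158,232),(446,238),(434,470),(163,470)])/6+[270-.42,120-.42],.062)
E
```

```text
top [0.4195 0.1702] [0.043  0.0421 0.0422 0.0413] [86.1128 85.7589 85.0047 86.7904]
wrist [0.4174 0.1696] [0.0416 0.0413 0.0416 0.0412] [85.8051 86.0242 85.6534 86.0368]
wrist [0.5007 0.427 ] [0.0574 0.0569 0.0594 0.058 ] [84.1772 86.2047 85.266  84.2572]
```

```bash
python3 - <<'E'
from h import *
o=r.get_obs(); M=R.from_quat(o['tool_rot'],scalar_first=True).as_matrix()
a=np.radians(85.8); y=np.array([np.cos(a),np.sin(a),0]); z=np.array([0,0,-1.]); D=np.c_[np.cross(y,z),y,z]
print(o['eef_pos'],np.degrees(R.from_matrix(D@M.T).as_rotvec()))
h=np.load('hose.npy')
for zz in np.arange(.08,.5,.04):
    s=h[abs(h[:,2]-zz)<.021]; d=np.linalg.norm(s[:,:2]-[.4185,.17],axis=1); print(round(zz,2),d.min(),s[d.argmin()])
E
```

```text
[0.4298 0.4297 0.2454] [ 0.1814 20.0389 -0.1125]
0.08 0.11845779839250786 [0.53 0.13 0.1 ]
0.12 0.10729515366501877 [0.49 0.09 0.14]
0.16 0.10006123125366784 [0.49 0.1  0.17]
0.2 0.09317859196188785 [0.48 0.1  0.22]
0.24 0.08592002094971808 [0.48 0.11 0.25]
0.28 0.0790711704731882 [0.47 0.11 0.29]
0.32 0.08137720811136237 [0.46 0.1  0.32]
0.36 0.08283869868606081 [0.44 0.09 0.37]
0.4 0.12054978224783304 [0.43 0.05 0.4 ]
0.44 0.1100102267973299 [0.42 0.06 0.43]
0.48 0.1741041355051629 [0.59 0.2  0.48]
```

Emit:
{"name": "carry_out", "arguments": {
  "travel": [
    [-0.0023, -0.052, 0],
    [-0.0023, -0.052, -0.01],
    [-0.0023, -0.052, -0.025],
    [-0.0023, -0.052, -0.03],
    [-0.0023, -0.052, -0.03],
    [0, 0, 0],
    [0, 0, 0]
  ],
  "twist": [
    [0.1, 10, 0],
    [0.1, 10, 0],
    [0, 0, 0],
    [0, 0, 0],
    [0, 0, 0],
    [0, 0, 0],
    [0, 0, 0]
  ],
  "hand": [0.0854, 0.0854, 0.0854, 0.075, 0.07, 0.07, 0.07]
}}

```text
time_s: 15.35
eef_pos: [0.4186, 0.1699, 0.1515]
tool_rot: [0.001, 0.037, 0.999, 0.001]
wrist_force: [0.2, -0.1, 0.1]
width: 0.821
```

```bash
python3 - <<'E'
from h import *
w=snap('wrist','w10');o=r.get_obs(); print(o['time_s'],o['eef_pos'],o['wrist_force'],o['width'],o['q'])
M=R.from_quat(o['tool_rot'],scalar_first=True).as_matrix();print(M)
E
```

```text
15.4 [0.4188 0.1705 0.1519] [-0.8538  0.3651  0.5999] 0.8193418009442518 [ 0.1993  0.127  -0.3384  1.1028  0.0019  0.2712]
[[-0.9974  0.0718  0.0021]
 [ 0.0718  0.9974  0.0024]
 [-0.0019  0.0025 -1.    ]]
```

View pics/w10.png

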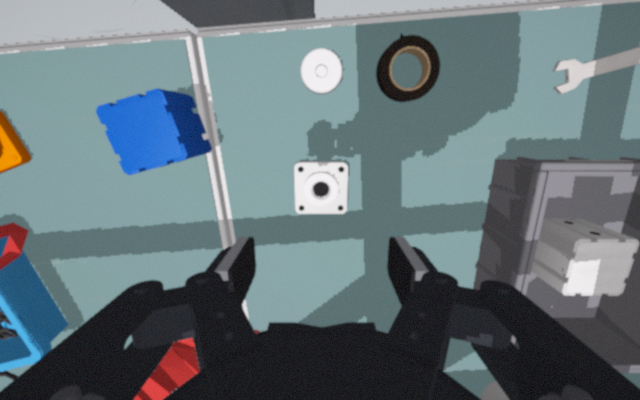

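```bash
python3 - <<'E'
from h import *
b=cv2.resize(cv2.imread('pics/w10.png')[150:225,283:358],None,fx=8,fy=8,interpolation=cv2.INTER_CUBIC)
cv2.imwrite('pics/c12.png',b)
E
```

```text
(no output)
```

View pics/c12.png

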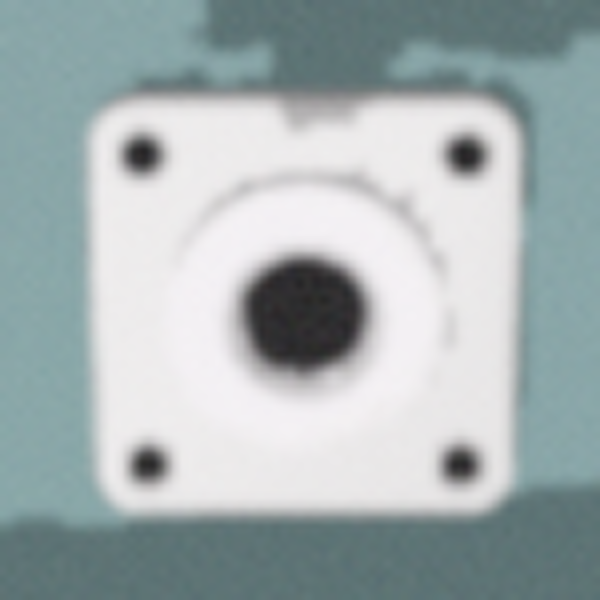

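```bash
python3 - <<'E'
from h import *
quad('wrist',np.array([(142,155),(466,155),(461,465),(148,465)])/8+[283-.44,150-.44],.012)
o=r.get_obs();print(o['eef_pos'])
E
```

```text
wrist [0.4218 0.17  ] [0.0421 0.0422 0.0422 0.0422] [85.8833 86.0697 85.8584 85.8704]
[0.4188 0.1705 0.1519]
```

Emit:
{"name": "carry_out", "arguments": {
  "travel": [
    [0.002, 0, -0.04],
    [0, 0, -0.04],
    [0, 0, -0.025],
    [0, 0, 0],
    [0, 0, 0]
  ],
  "twist": [
    [0, 0, 0],
    [0, 0, 0],
    [0, 0, 0],
    [0, 0, 0],
    [0, 0, 0]
  ],
  "hand": [0.066, 0.066, 0.066, 0.066, 0.066]
}}

```text
time_s: 16.02
eef_pos: [0.4212, 0.1709, 0.048]
tool_rot: [0.002, 0.035, 0.999, 0.001]
wrist_force: [0.5, -0.2, 0.0]
width: 0.774
```

```bash
python3 - <<'E'
from h import *
w=snap('wrist','w11');o=r.get_obs(); print(o['time_s'],o['eef_pos'],o['wrist_force'],o['width'])
s=snap('scene','s11')
cv2.imwrite('pics/c13.png',cv2.resize(s[190:260,290:380,::-1],None,fx=8,fy=8,interpolation=cv2.INTER_CUBIC))
E
```

```text
16.075 [0.4213 0.1708 0.0481] [ 0.2878 -0.672   0.5224] 0.7717071203123662
```

View pics/w11.png

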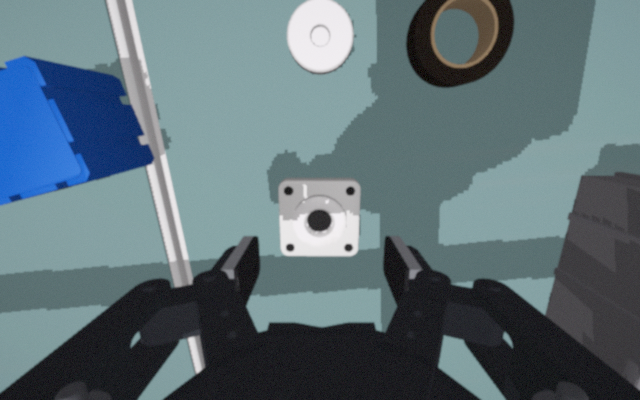

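View pics/c13.png

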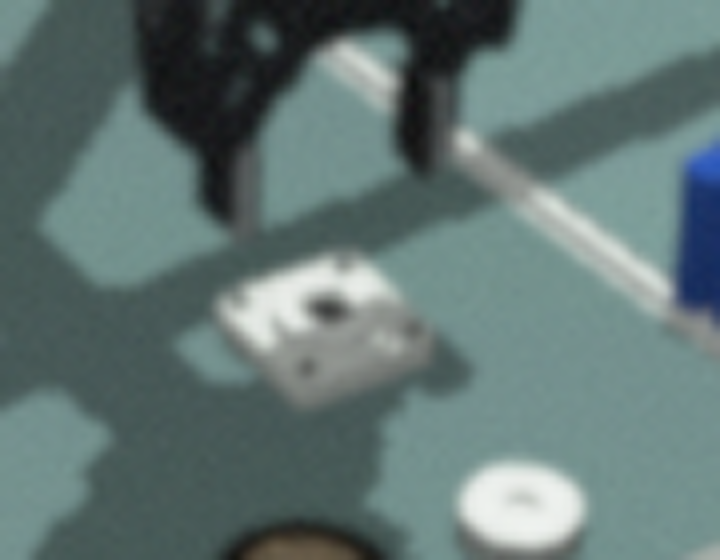

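```bash
python3 - <<'E'
from h import *
for z in(.02,.03,.04,.05): print(z,proj('scene',[.41,.204,z]),proj('scene',[.432,.204,z]),proj('scene',[.41,.138,z]),proj('scene',[.432,.138,z]),proj('scene',[.41,.198,z-.0]))
print((proj('scene',[.421,.170,.018])-[290,190])*8)
E
```

```text
0.02 [321.6682 232.862 ] [316.8023 228.7249] [341.4442 224.4089] [336.4787 220.462 ] [323.5061 232.0764]
0.03 [321.7387 229.8199] [316.8522 225.7001] [341.5926 221.4062] [336.6056 217.4764] [323.5841 229.0379]
0.04 [321.8099 226.7528] [316.9026 222.6505] [341.7421 218.3793] [336.7336 214.467 ] [323.6626 225.9744]
0.05 [321.8816 223.6601] [316.9533 219.5759] [341.8928 215.3278] [336.8626 211.4334] [323.7418 222.8855]
[315.86   296.2078]
```

Emit:
{"name": "carry_out", "arguments": {
  "travel": [
    [0, 0, -0.01],
    [0, 0, -0.008],
    [0, 0, -0.004],
    [0, 0, 0],
    [0, 0, 0]
  ],
  "twist": [
    [0, 0, 0],
    [0, 0, 0],
    [0, 0, 0],
    [0, 0, 0],
    [0, 0, 0]
  ],
  "hand": [0.066, 0.066, 0.066, 0.066, 0.066]
}}

```text
time_s: 16.75
eef_pos: [0.4205, 0.1701, 0.025]
tool_rot: [0.001, 0.036, 0.999, 0.001]
wrist_force: [0.3, -0.4, 0.2]
width: 0.768
```

```bash
python3 - <<'E'
from h import *
w=snap('wrist','w12');o=r.get_obs(); print(o['time_s'],o['eef_pos'],o['wrist_force'],o['width'])
s=snap('scene','s12')
a=cv2.resize(s[195:255,300:370,::-1],None,fx=6,fy=6,interpolation=cv2.INTER_CUBIC)
b=cv2.resize(w[170:350,220:420,::-1],None,fx=2,fy=2,interpolation=cv2.INTER_CUBIC)
cv2.imwrite('pics/c14.png',np.hstack([a,b[:360,:370]]))
E
```

```text
16.8 [0.4205 0.1701 0.0251] [ 0.0541 -0.946  -0.492 ] 0.7723978558262498
```

View pics/c14.png

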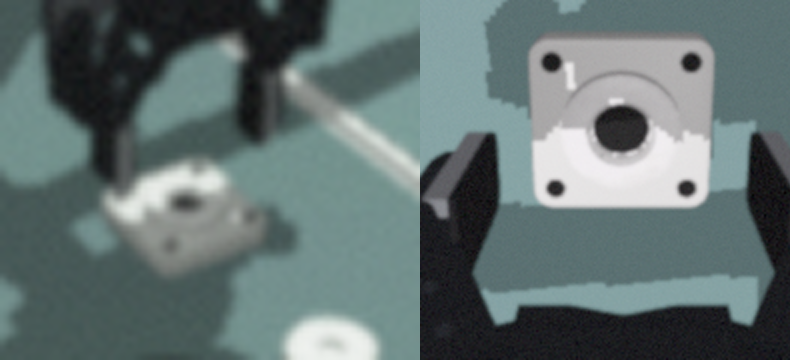

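```bash
python3 - <<'E'
from h import *
o=r.get_obs(); M=R.from_quat(o['tool_rot'],scalar_first=True).as_matrix(); t=np.array(o['eef_pos'])
for k in(-.013,0,.006,.013,.025): print(k,proj('wrist',t+k*M[:,2]),proj('wrist',t+k*M[:,2]+.033*M[:,1]-.011*M[:,0]),proj('wrist',t+k*M[:,2]+.033*M[:,1]+.011*M[:,0]))
print(ray('wrist',(320,234),.018))
K=np.array([(551,63),(691,63),(686,188),(556,188)])
quad('wrist',(K-[420,0])/2+[220,170],.012)
E
```

```text
-0.013 [321.3458 250.9179] [382.3547 269.5251] [384.83   231.5982]
0 [321.3221 240.8012] [377.6722 258.1687] [379.7785 222.8259]
0.006 [321.3123 236.6443] [375.744  253.4924] [377.7074 219.2292]
0.013 [321.3017 232.1444] [373.6541 248.4238] [375.4684 215.341 ]
0.025 [321.2854 225.1931] [370.42   240.5805] [372.0156 209.3449]
[0.4193 0.1694 0.018 ]
wrist [0.4216 0.1696] [0.0421 0.0417 0.0417 0.0417] [85.8685 85.5962 85.826  86.1627]
```

Emit:
{"name": "carry_out", "arguments": {
  "travel": [
    [0, 0, -0.008],
    [0, 0, -0.006],
    [0, 0, -0.004],
    [0, 0, 0]
  ],
  "twist": [
    [0, 0, 0],
    [0, 0, 0],
    [0, 0, 0],
    [0, 0, 0]
  ],
  "hand": [0.066, 0.066, 0.066, 0.066]
}}

```text
time_s: 17.35
eef_pos: [0.4201, 0.1701, 0.0065]
tool_rot: [0.001, 0.036, 0.999, 0.001]
wrist_force: [-0.8, 0.8, -0.6]
width: 0.773
```

```bash
cat > look.py <<'E'
from h import *
import sys
n=sys.argv[1]
w=snap('wrist','w'+n);o=r.get_obs(); print(o['time_s'],o['eef_pos'],o['wrist_force'],o['width'])
s=snap('scene','s'+n)
a=cv2.resize(s[195:255,300:370,::-1],None,fx=6,fy=6,interpolation=cv2.INTER_CUBIC)
b=cv2.resize(w[170:350,220:420,::-1],None,fx=2,fy=2,interpolation=cv2.INTER_CUBIC)
cv2.imwrite(f'pics/l{n}.png',np.hstack([a,b[:360,:370]]))
E
python3 look.py 13
```

```text
17.4 [0.4203 0.1701 0.0068] [-0.4615  0.4066 -0.5707] 0.7737895000068097
```

View pics/l13.png

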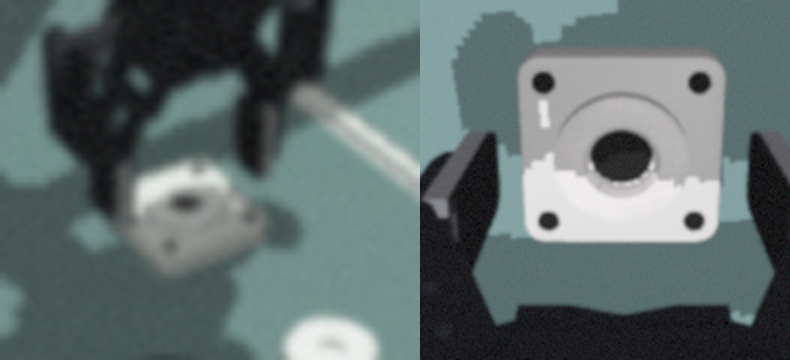

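Emit:
{"name": "carry_out", "arguments": {
  "travel": [
    [0, 0, -0.005],
    [0, 0, -0.003],
    [0, 0, 0],
    [0, 0, 0]
  ],
  "twist": [
    [0, 0, 0],
    [0, 0, 0],
    [0, 0, 0],
    [0, 0, 0]
  ],
  "hand": [0.066, 0.066, 0.066, 0.066]
}}

```text
time_s: 17.95
eef_pos: [0.4204, 0.1701, -0.0011]
tool_rot: [0.001, 0.036, 0.999, 0.001]
wrist_force: [0.5, -0.2, 0.1]
width: 0.77
```

```bash
python3 look.py 14
```

```text
18.0 [ 0.4204  0.1701 -0.001 ] [-0.5014  0.2695 -0.2629] 0.7700031804769925
```

View pics/l14.png

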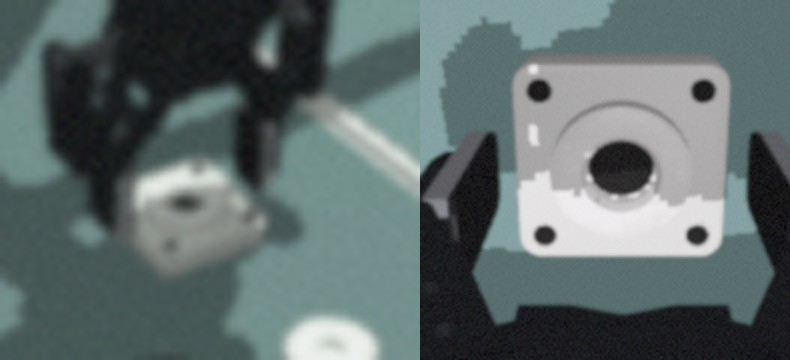

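Emit:
{"name": "carry_out", "arguments": {
  "travel": [
    [0, 0, -0.003],
    [0, 0, -0.002],
    [0, 0, 0],
    [0, 0, 0]
  ],
  "twist": [
    [0, 0, 0],
    [0, 0, 0],
    [0, 0, 0],
    [0, 0, 0]
  ],
  "hand": [0.066, 0.066, 0.066, 0.066]
}}

```text
time_s: 18.55
eef_pos: [0.4204, 0.1701, -0.0061]
tool_rot: [0.001, 0.036, 0.999, 0.001]
wrist_force: [-0.0, 1.1, 0.7]
width: 0.775
```

```bash
python3 look.py 15; python3 - <<'E'
from h import *
# estimated tip height from wrist image assuming pads at rows; project pad-tip candidates
o=r.get_obs(); M=R.from_quat(o['tool_rot'],scalar_first=True).as_matrix(); t=np.array(o['eef_pos'])
w=cv2.imread('pics/w15.png')
for k,c in((-.02,(255,0,0)),(-.013,(0,255,255)),(-.006,(0,255,0)),(0,(0,0,255)),(.012,(255,0,255))):
  for s in(-1,1):
    P=[proj('wrist',t+k*M[:,2]+s*.033*M[:,1]+d*M[:,0]) for d in(-.011,.011)]
    cv2.line(w,*[tuple(int(round(x)) for x in p) for p in P],c,1)
cv2.imwrite('pics/o15.png',cv2.resize(w[170:350,200:440],None,fx=3,fy=3,interpolation=cv2.INTER_CUBIC))
E
```

```text
18.6 [ 0.4204  0.1701 -0.006 ] [ 0.7598 -0.1229 -0.201 ] 0.7733648390920111
```

View pics/l15.png

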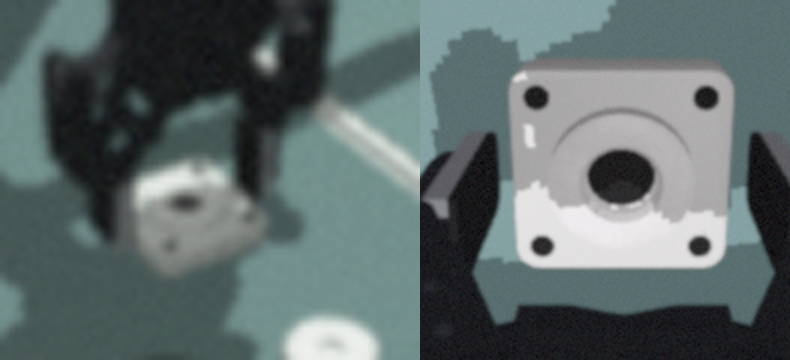

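View pics/o15.png

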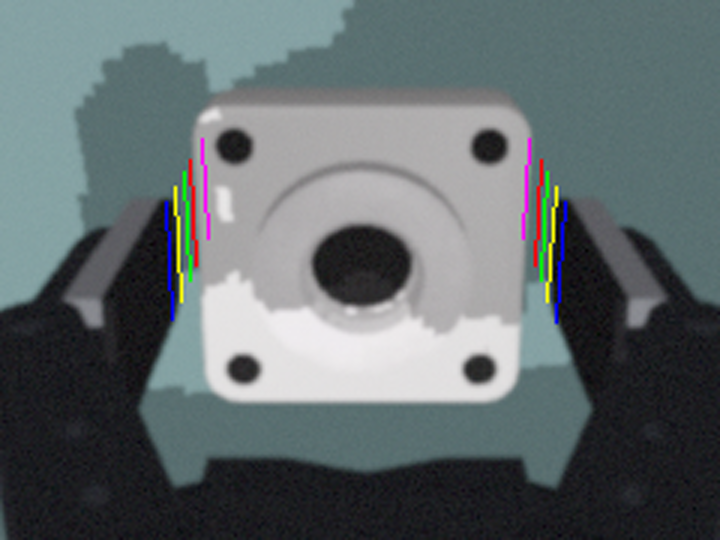

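Emit:
{"name": "carry_out", "arguments": {
  "travel": [
    [0, 0, -0.003],
    [0, 0, -0.003],
    [0, 0, 0],
    [0, 0, 0]
  ],
  "twist": [
    [0, 0, 0],
    [0, 0, 0],
    [0, 0, 0],
    [0, 0, 0]
  ],
  "hand": [0.063, 0.063, 0.063, 0.063]
}}

```text
time_s: 19.15
eef_pos: [0.4203, 0.1701, -0.0122]
tool_rot: [0.001, 0.036, 0.999, 0.001]
wrist_force: [-0.5, 0.4, 0.5]
width: 0.738
```

```bash
python3 look.py 16
```

```text
19.2 [ 0.4203  0.1701 -0.0122] [ 0.2617  0.0241 -0.0435] 0.7379597044941562
```

View pics/l16.png

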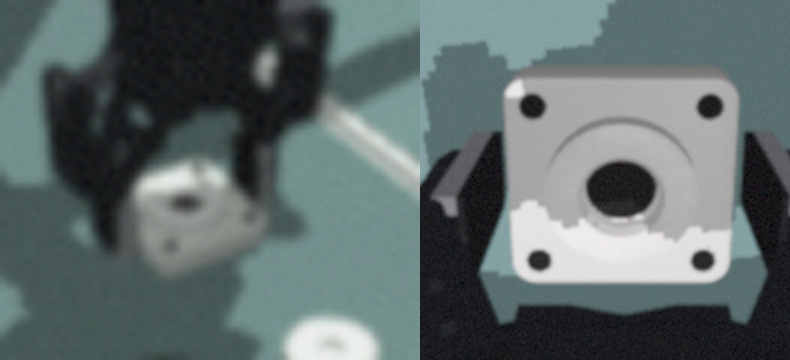

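Emit:
{"name": "carry_out", "arguments": {
  "travel": [
    [0, 0, -0.002],
    [0, 0, -0.0015],
    [0, 0, 0],
    [0, 0, 0]
  ],
  "twist": [
    [0, 0, 0],
    [0, 0, 0],
    [0, 0, 0],
    [0, 0, 0]
  ],
  "hand": [0.063, 0.063, 0.063, 0.063]
}}

```text
time_s: 19.75
eef_pos: [0.4206, 0.1701, -0.0126]
tool_rot: [0.002, 0.036, 0.999, 0.001]
wrist_force: [-15.5, -2.0, 52.3]
width: 0.736
```

Emit:
{"name": "carry_out", "arguments": {
  "travel": [
    [0, 0, 0],
    [0, 0, 0],
    [0, 0, 0],
    [0, 0, 0],
    [0, 0, 0]
  ],
  "twist": [
    [0, 0, 0],
    [0, 0, 0],
    [0, 0, 0],
    [0, 0, 0],
    [0, 0, 0]
  ],
  "hand": [0.05, 0.045, 0.045, 0.045, 0.045],
  "grip_force": 35
}}

```text
time_s: 20.38
eef_pos: [0.4226, 0.1699, -0.0112]
tool_rot: [0.005, 0.036, 0.999, 0.001]
wrist_force: [-12.8, -6.1, 68.1]
width: 0.666
```

```bash
python3 look.py 17
```

```text
20.425 [ 0.4226  0.1699 -0.0112] [-14.3186  -7.0771  67.5053] 0.6648088280864272
```

View pics/l17.png

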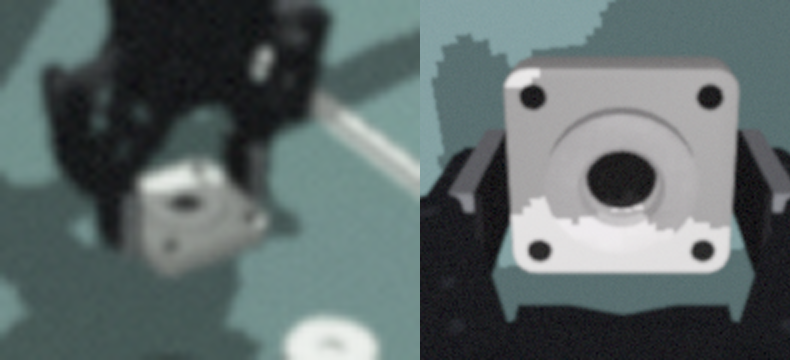

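Emit:
{"name": "carry_out", "arguments": {
  "travel": [
    [0, 0, 0.003],
    [0, 0, 0.004],
    [0, 0, 0],
    [0, 0, 0]
  ],
  "twist": [
    [0, 0, 0],
    [0, 0, 0],
    [0, 0, 0],
    [0, 0, 0]
  ],
  "hand": [0.064, 0.064, 0.064, 0.064]
}}

```text
time_s: 20.98
eef_pos: [0.4202, 0.1701, -0.0089]
tool_rot: [0.001, 0.036, 0.999, 0.001]
wrist_force: [-0.3, -0.1, -0.3]
width: 0.745
```

```bash
python3 look.py 18
```

```text
21.025 [ 0.4202  0.1701 -0.0089] [ 0.26   -0.1222  0.2593] 0.7502118150060758
```

View pics/l18.png

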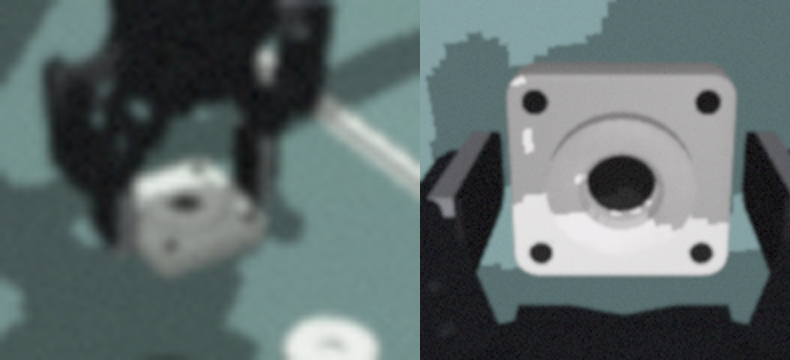

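Now close gently, then lift a little.

Emit:
{"name": "carry_out", "arguments": {
  "travel": [
    [0, 0, 0],
    [0, 0, 0],
    [0, 0, 0],
    [0, 0, 0],
    [0, 0, 0]
  ],
  "twist": [
    [0, 0, 0],
    [0, 0, 0],
    [0, 0, 0],
    [0, 0, 0],
    [0, 0, 0]
  ],
  "hand": [0.055, 0.048, 0.045, 0.045, 0.045],
  "grip_force": 35
}}

```text
time_s: 21.7
eef_pos: [0.4203, 0.1701, -0.0086]
tool_rot: [0.001, 0.036, 0.999, 0.001]
wrist_force: [-2.1, -0.1, 4.6]
width: 0.645
```

Emit:
{"name": "carry_out", "arguments": {
  "travel": [
    [0, 0, 0.005],
    [0, 0, 0.015],
    [0, 0, 0.03],
    [0, 0, 0.04],
    [0, 0, 0.04],
    [0, 0, 0]
  ],
  "twist": [
    [0, 0, 0],
    [0, 0, 0],
    [0, 0, 0],
    [0, 0, 0],
    [0, 0, 0],
    [0, 0, 0]
  ],
  "hand": [0.045, 0.045, 0.045, 0.045, 0.045, 0.045]
}}

```text
time_s: 22.45
eef_pos: [0.4221, 0.1705, 0.1242]
tool_rot: [0.004, 0.036, 0.999, 0.002]
wrist_force: [0.0, 0.2, -0.9]
width: 0.641
```

```bash
python3 look.py 19; python3 - <<'E'
from h import *
s=cv2.imread('pics/s19.png'); cv2.imwrite('pics/c19.png',cv2.resize(s[140:300,170:400],None,fx=3.4,fy=3.4,interpolation=cv2.INTER_CUBIC))
E
```

```text
22.5 [0.4211 0.1702 0.1224] [-0.0519  0.446  -1.3319] 0.6410573475188005
```

View pics/w19.png

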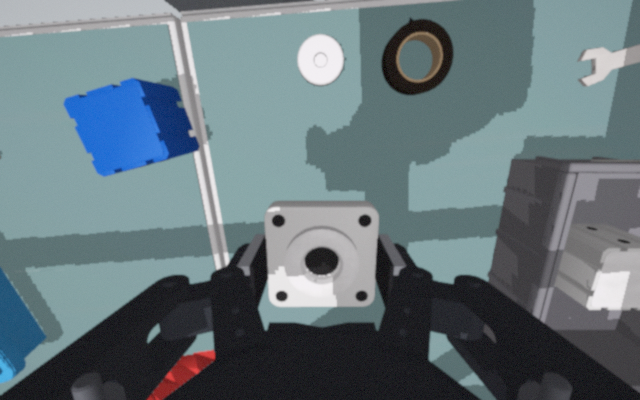

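View pics/c19.png

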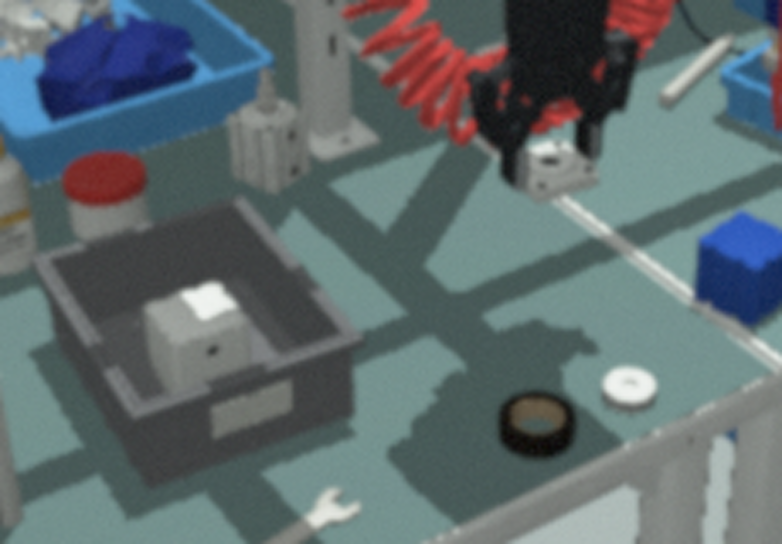

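```bash
python3 - <<'E'
from h import *
s=snap('top','t20'); cv2.imwrite('pics/c20.png',cv2.resize(s[185:265,190:260,::-1],None,fx=7.5,fy=7.5,interpolation=cv2.INTER_CUBIC))
H=np.array([(279,220),(365,220),(361,296),(281,296)])
for z in np.arange(.11,.17,.01): quad('wrist',H,z)
E
```

```text
wrist [0.4374 0.1689] [0.0519 0.0527 0.0523 0.0527] [85.8647 85.4631 85.8171 85.0397]
wrist [0.4321 0.1692] [0.0486 0.0494 0.049  0.0494] [85.8647 85.4631 85.8171 85.0397]
wrist [0.4269 0.1695] [0.0454 0.0461 0.0457 0.046 ] [85.8647 85.4631 85.8171 85.0397]
wrist [0.4216 0.1699] [0.0421 0.0428 0.0424 0.0427] [85.8647 85.4631 85.8171 85.0397]
wrist [0.4163 0.1702] [0.0389 0.0395 0.0392 0.0394] [85.8647 85.4631 85.8171 85.0397]
wrist [0.4111 0.1706] [0.0356 0.0362 0.0359 0.0361] [85.8647 85.4631 85.8171 85.0397]
wrist [0.4058 0.1709] [0.0324 0.0329 0.0326 0.0328] [85.8647 85.4631 85.8171 85.0397]
```

View pics/c20.png

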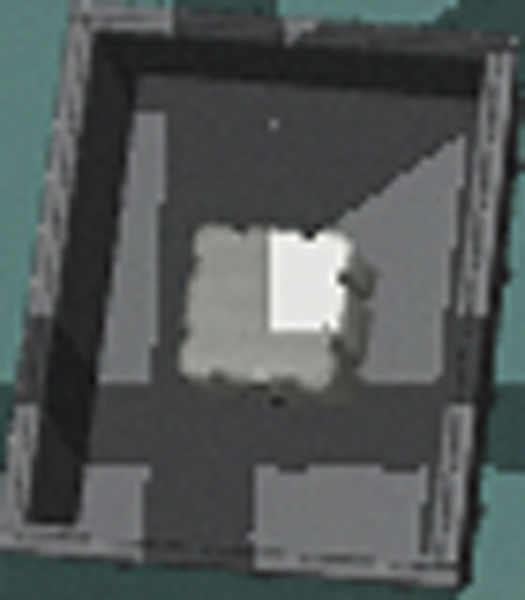

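```bash
python3 - <<'E'
from h import *
quad('top',np.array([(196,228),(353,233),(336,390),(182,374)])/7.5+[190-.43,185-.43],.062)
quad('top',np.array([(78,10),(518,35),(465,590),(0,552)])/7.5+[190-.43,185-.43],.075)
a=cv2.resize(cv2.imread('pics/t20.png')[240:276,298:334],None,fx=11,fy=11)
E
```

```text
top [0.5043 0.4291] [0.0604 0.0612 0.0592 0.0569] [88.2157 86.3008 84.0924 87.5384]
top [0.5072 0.427 ] [0.1702 0.214  0.1744 0.2101] [86.7274 86.5089 85.4037 85.3759]
```

Emit:
{"name": "carry_out", "arguments": {
  "travel": [
    [0.0162, 0.0516, 0.01],
    [0.0162, 0.0516, 0.01],
    [0.0162, 0.0516, 0.01],
    [0.0162, 0.0516, 0],
    [0.0162, 0.0516, 0],
    [0, 0, 0],
    [0, 0, 0]
  ],
  "twist": [
    [0, 0, 0],
    [0, 0, 0],
    [0, 0, 0],
    [0, 0, 0],
    [0, 0, 0],
    [0, 0, 0],
    [0, 0, 0]
  ],
  "hand": [0.045, 0.045, 0.045, 0.045, 0.045, 0.045, 0.045]
}}

```text
time_s: 23.48
eef_pos: [0.5007, 0.4277, 0.1495]
tool_rot: [-0.0, 0.036, 0.999, 0.0]
wrist_force: [0.2, 0.4, -0.2]
width: 0.643
```

```bash
python3 look.py 21;python3 - <<'E'
from h import *
o=r.get_obs();print(o['eef_pos'],o['q']);print(R.from_quat(o['tool_rot'],scalar_first=True).as_matrix())
w=cv2.imread('pics/w21.png'); cv2.imwrite('pics/c21.png',cv2.resize(w[120:320,220:420],None,fx=3,fy=3,interpolation=cv2.INTER_CUBIC))
E
```

```text
23.525 [0.5009 0.4273 0.1502] [ 0.6291  0.4702 -0.3944] 0.6432217028518787
[0.501  0.4271 0.1508] [0.5784 0.4693 0.1552 1.2551 0.0005 0.6508]
[[-0.9974  0.0724  0.0011]
 [ 0.0724  0.9974  0.0013]
 [-0.001   0.0014 -1.    ]]
```

View pics/w21.png

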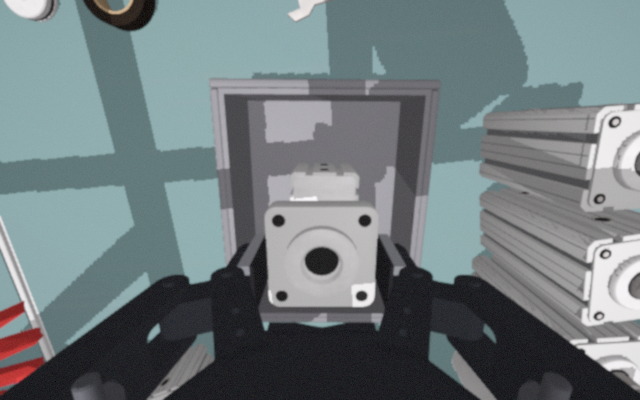

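View pics/c21.png

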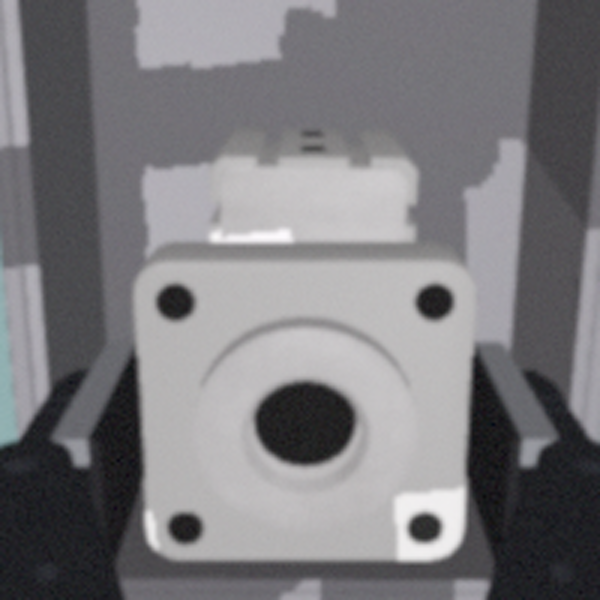

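```bash
python3 - <<'E'
from h import *
a=ray('wrist',(213/3+220-.3,163/3+120-.3),.062);b=ray('wrist',(416/3+220-.3,163/3+120-.3),.062)
print(a,b,np.linalg.norm(a-b)); m=(a+b)/2; d=(b-a)/np.linalg.norm(b-a); n=np.array([d[1],-d[0],0]); n*=np.sign(n[0]); print('barrel',m+.03*n,np.degrees(np.arctan2(d[1],d[0])))
H=np.array([(175,302),(434,302),(425,528),(185,528)])/3+[220-.3,120-.3]
for z in (.16,.165,.17,.175): quad('wrist',H,z)
print(r.get_obs()['eef_pos'])
E
```

```text
[0.4768 0.4027 0.062 ] [0.481  0.4606 0.062 ] 0.0581329253432554
barrel [0.5089 0.4295 0.062 ] 85.86101751006797
wrist [0.508  0.4265] [0.0456 0.0457 0.0457 0.0457] [85.8429 86.0832 85.8095 85.9187]
wrist [0.5054 0.4267] [0.044  0.0441 0.0441 0.044 ] [85.8429 86.0832 85.8095 85.9187]
wrist [0.5028 0.4269] [0.0423 0.0424 0.0425 0.0424] [85.8429 86.0832 85.8095 85.9187]
wrist [0.5001 0.4271] [0.0407 0.0408 0.0408 0.0408] [85.8429 86.0832 85.8095 85.9187]
[0.501  0.4271 0.1508]
```

Emit:
{"name": "carry_out", "arguments": {
  "travel": [
    [0.0015, 0.001, -0.03],
    [0.001, 0.001, -0.03],
    [0.001, 0, -0.02],
    [0, 0, -0.006],
    [0, 0, 0],
    [0, 0, 0]
  ],
  "twist": [
    [0, 0, 0],
    [0, 0, 0],
    [0, 0, 0],
    [0, 0, 0],
    [0, 0, 0],
    [0, 0, 0]
  ],
  "hand": [0.045, 0.045, 0.045, 0.045, 0.045, 0.045]
}}

```text
time_s: 24.32
eef_pos: [0.5054, 0.4301, 0.0667]
tool_rot: [0.002, 0.036, 0.999, 0.002]
wrist_force: [-0.6, 0.4, -0.6]
width: 0.646
```

```bash
cat > look2.py <<'E'
from h import *
import sys
n=sys.argv[1]
w=snap('wrist','w'+n);o=r.get_obs(); print(o['time_s'],o['eef_pos'],o['wrist_force'],o['width'])
s=snap('scene','s'+n)
a=cv2.resize(s[195:275,190:260,::-1],None,fx=5,fy=5,interpolation=cv2.INTER_CUBIC)
b=cv2.resize(w[170:370,220:430,::-1],None,fx=2,fy=2,interpolation=cv2.INTER_CUBIC)
cv2.imwrite(f'pics/l{n}.png',np.hstack([a,b]))
E
python3 look2.py 22
```

```text
24.375 [0.5053 0.4302 0.0666] [-0.465  -0.1733 -1.1133] 0.6408205749374987
```

View pics/l22.png

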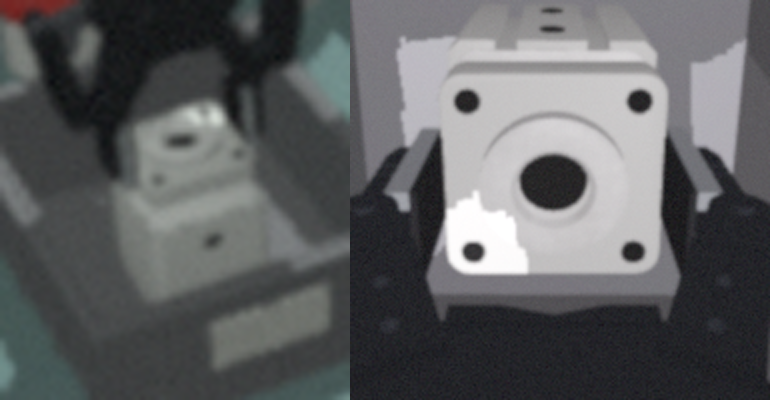

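```bash
cat > bc.py <<'E'
from h import *
import sys
def run(E,H,z0):
    a=ray('wrist',E[0],.062);b=ray('wrist',E[1],.062)
    m=(a+b)/2; d=(b-a)/np.linalg.norm(b-a); n=np.array([d[1],-d[0],0]); n*=np.sign(n[0]); print('barrel',m+.03*n,np.linalg.norm(a-b),np.degrees(np.arctan2(d[1],d[0])))
    for z in z0: quad('wrist',H,z)
    print(r.get_obs()['eef_pos'])
E
python3 - <<'E'
from bc import *
f=lambda p:(np.array(p,float)-[350,0])/2+[220-.25,170-.25]
run(f([(453,48),(656,49)]),f([(467,101),(640,101),(634,251),(473,251)]),(.08,.085,.09))
E
python3 - <<'E'
from h import *
w=cv2.imread('pics/w22.png'); cv2.imwrite('pics/c22.png',cv2.resize(w[165:235,255:385],None,fx=6,fy=6,interpolation=cv2.INTER_CUBIC))
E
```

```text
barrel [0.5086 0.4303 0.062 ] 0.057322504171655186 85.56715868797777
wrist [0.5098 0.43  ] [0.0443 0.0441 0.0446 0.0441] [85.8371 86.1514 85.7675 85.715 ]
wrist [0.5071 0.4301] [0.0426 0.0425 0.0429 0.0425] [85.8371 86.1514 85.7675 85.715 ]
wrist [0.5045 0.4303] [0.041  0.0409 0.0413 0.0408] [85.8371 86.1514 85.7675 85.715 ]
[0.5053 0.4303 0.0665]
```

View pics/c22.png

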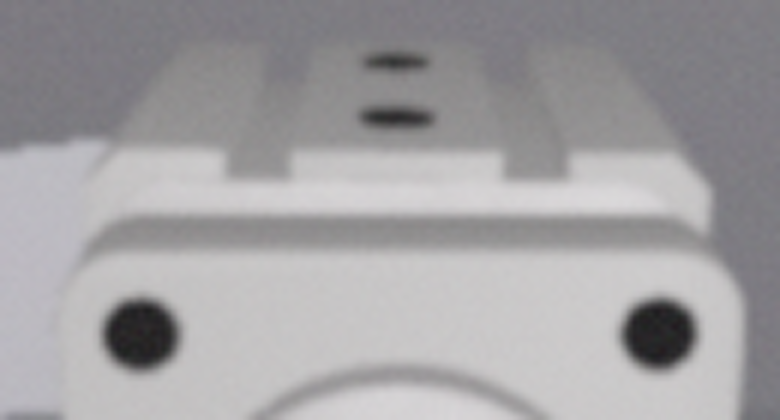

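Emit:
{"name": "carry_out", "arguments": {
  "travel": [
    [0.0018, 0, -0.005],
    [0, 0, -0.003],
    [0, 0, -0.002],
    [0, 0, 0],
    [0, 0, 0]
  ],
  "twist": [
    [0, 0, 0],
    [0, 0, 0],
    [0, 0, 0],
    [0, 0, 0],
    [0, 0, 0]
  ],
  "hand": [0.045, 0.045, 0.045, 0.045, 0.045]
}}

```text
time_s: 25.05
eef_pos: [0.5067, 0.4302, 0.0555]
tool_rot: [0.001, 0.036, 0.999, 0.001]
wrist_force: [-0.4, -0.4, -0.9]
width: 0.643
```

```bash
python3 look2.py 23
python3 - <<'E'
from h import *
w=cv2.imread('pics/w23.png'); cv2.imwrite('pics/c23.png',cv2.resize(w[160:260,255:385],None,fx=6,fy=6,interpolation=cv2.INTER_CUBIC))
E
```

```text
25.1 [0.5068 0.4301 0.0555] [ 0.1753  1.4725 -0.6693] 0.6435156048104437
```

View pics/l23.png

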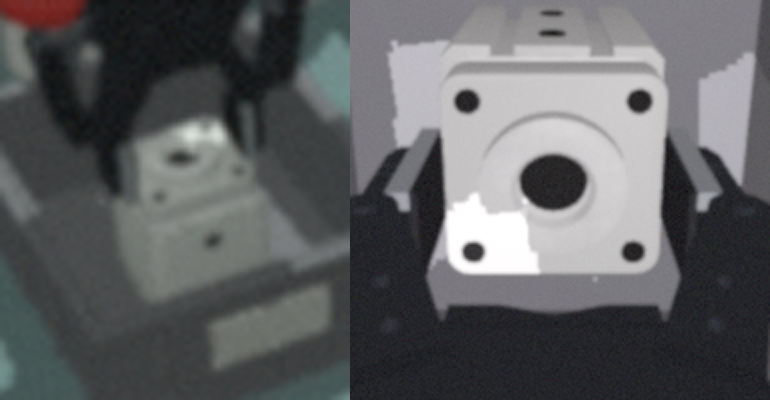

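View pics/c23.png

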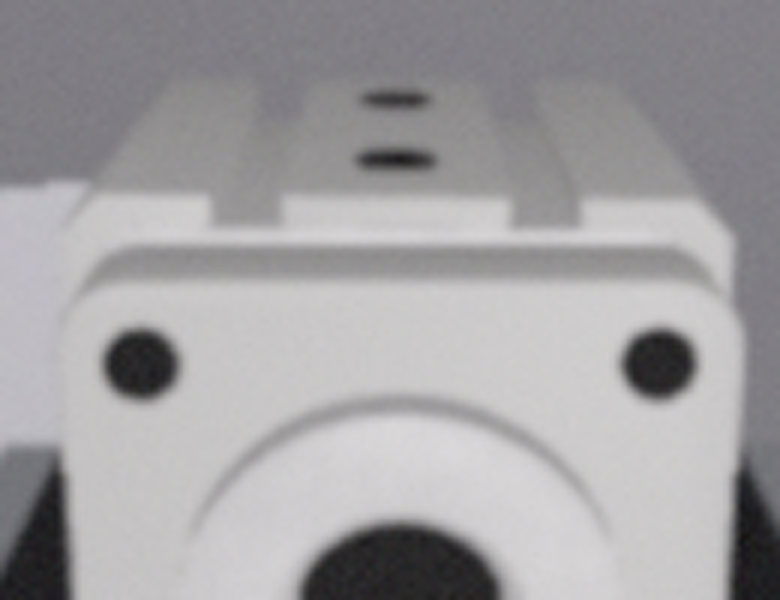

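Emit:
{"name": "carry_out", "arguments": {
  "travel": [
    [-0.002, 0, 0],
    [0, 0, -0.001],
    [0, 0, 0],
    [0, 0, 0]
  ],
  "twist": [
    [0, 0, 0],
    [0, 0, 0],
    [0, 0, 0],
    [0, 0, 0]
  ],
  "hand": [0.045, 0.045, 0.045, 0.045]
}}

```text
time_s: 25.65
eef_pos: [0.5047, 0.4301, 0.0544]
tool_rot: [0.001, 0.036, 0.999, 0.001]
wrist_force: [0.2, -0.2, -1.8]
width: 0.644
```

```bash
python3 look2.py 24
python3 - <<'E'
from h import *
w=cv2.imread('pics/w24.png'); a=cv2.resize(w[160:260,255:385],None,fx=4.5,fy=4.5,interpolation=cv2.INTER_CUBIC)
cv2.imwrite('pics/c24.png',a)
s=cv2.imread('pics/s24.png'); cv2.imwrite('pics/d24.png',cv2.resize(s[210:260,205:250],None,fx=12,fy=12,interpolation=cv2.INTER_CUBIC))
E
```

```text
25.7 [0.5047 0.4301 0.0544] [-0.0048 -0.0048 -0.655 ] 0.6463945788963935
```

View pics/c24.png

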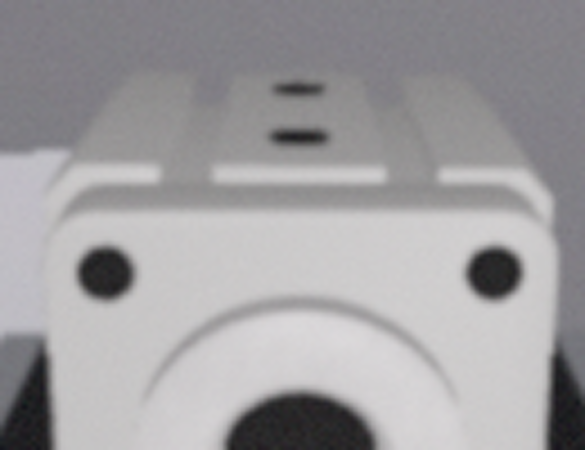

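View pics/d24.png

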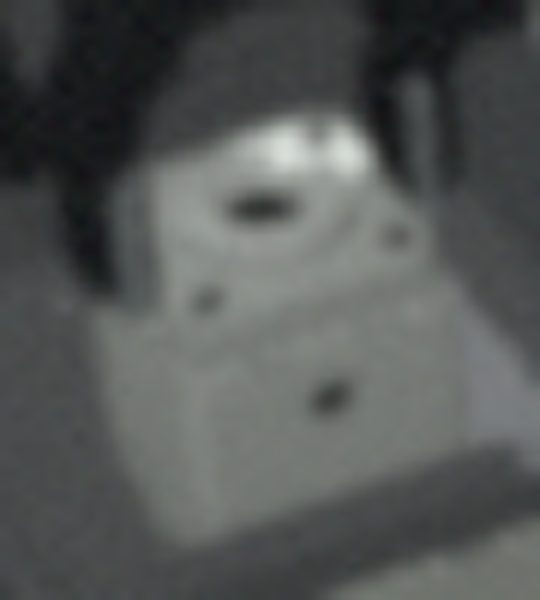

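Emit:
{"name": "carry_out", "arguments": {
  "travel": [
    [0, 0, -0.0007],
    [0, 0, 0],
    [0, 0, 0]
  ],
  "twist": [
    [0, 0, 0],
    [0, 0, 0],
    [0, 0, 0]
  ],
  "hand": [0.045, 0.045, 0.045]
}}

```text
time_s: 26.12
eef_pos: [0.5047, 0.4301, 0.0537]
tool_rot: [0.001, 0.036, 0.999, 0.001]
wrist_force: [0.6, 0.1, -1.3]
width: 0.644
```

Emit:
{"name": "carry_out", "arguments": {
  "travel": [
    [0, 0, -0.0007],
    [0, 0, 0],
    [0, 0, 0]
  ],
  "twist": [
    [0, 0, 0],
    [0, 0, 0],
    [0, 0, 0]
  ],
  "hand": [0.045, 0.045, 0.045]
}}

```text
time_s: 26.5
eef_pos: [0.5047, 0.4301, 0.0531]
tool_rot: [0.001, 0.036, 0.999, 0.001]
wrist_force: [0.8, -0.3, -0.4]
width: 0.643
```

Emit:
{"name": "carry_out", "arguments": {
  "travel": [
    [0, 0, -0.0006],
    [0, 0, 0],
    [0, 0, 0]
  ],
  "twist": [
    [0, 0, 0],
    [0, 0, 0],
    [0, 0, 0]
  ],
  "hand": [0.045, 0.045, 0.045]
}}

```text
time_s: 26.88
eef_pos: [0.5047, 0.4301, 0.053]
tool_rot: [0.001, 0.036, 0.999, 0.001]
wrist_force: [-1.6, -1.1, 5.4]
width: 0.641
```

Emit:
{"name": "carry_out", "arguments": {
  "travel": [
    [0, 0, 0],
    [0, 0, 0],
    [0, 0, 0],
    [0, 0, 0],
    [0, 0, 0],
    [0, 0, 0]
  ],
  "twist": [
    [0, 0, 0],
    [0, 0, 0],
    [0, 0, 0],
    [0, 0, 0],
    [0, 0, 0],
    [0, 0, 0]
  ],
  "hand": [0.058, 0.062, 0.068, 0.074, 0.08, 0.08]
}}

```text
time_s: 27.62
eef_pos: [0.5047, 0.4301, 0.0524]
tool_rot: [0.001, 0.036, 0.999, 0.001]
wrist_force: [-0.3, -0.3, 0.5]
width: 0.937
```

```bash
python3 look2.py 25
```

```text
27.675 [0.5047 0.4301 0.0524] [-0.0711  0.6394  0.0687] 0.9392353333500162
```

View pics/l25.png

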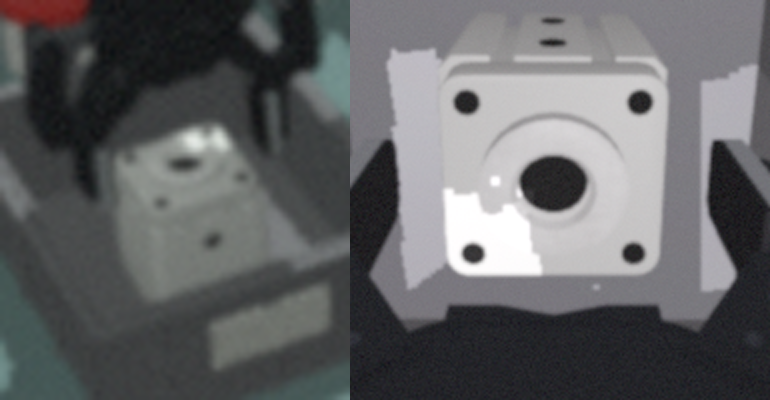

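Cap sits flat on the barrel. Retreat straight up, then look.

Emit:
{"name": "carry_out", "arguments": {
  "travel": [
    [0, 0, 0.01],
    [0, 0, 0.02],
    [0, 0, 0.04],
    [-0.01, 0, 0.05],
    [-0.02, -0.03, 0.05],
    [-0.03, -0.05, 0.03],
    [-0.03, -0.05, 0],
    [-0.02, -0.05, 0],
    [0, 0, 0],
    [0, 0, 0]
  ],
  "twist": [
    [0, 0, 0],
    [0, 0, 0],
    [0, 0, 0],
    [0, 0, 0],
    [0, 0, 0],
    [0, 0, 0],
    [0, 0, 0],
    [0, 0, 0],
    [0, 0, 0],
    [0, 0, 0]
  ],
  "hand": [0.08, 0.08, 0.08, 0.08, 0.08, 0.08, 0.08, 0.08, 0.08, 0.08]
}}

```text
time_s: 28.98
eef_pos: [0.3965, 0.2526, 0.2519]
tool_rot: [0.002, 0.036, 0.999, 0.002]
wrist_force: [0.4, 0.8, 0.7]
width: 0.936
```

```bash
python3 - <<'E'
from h import *
o=r.get_obs(); print(o['time_s'],o['eef_pos'],o['wrist_force'])
t=snap('top','t26');s=snap('scene','s26')
a=cv2.resize(t[185:265,190:260,::-1],None,fx=5,fy=5,interpolation=cv2.INTER_CUBIC)
b=cv2.resize(s[195:275,180:260,::-1],None,fx=5,fy=5,interpolation=cv2.INTER_CUBIC)
cv2.imwrite('pics/l26.png',np.hstack([a,b]))
for k in ['small_cylinder']:
    for d in r.tip_of('top',k)[:2]: print(d)
E
```

```text
28.975 [0.3965 0.2526 0.2519] [0.3995 0.7628 0.7332]
```

View pics/l26.png

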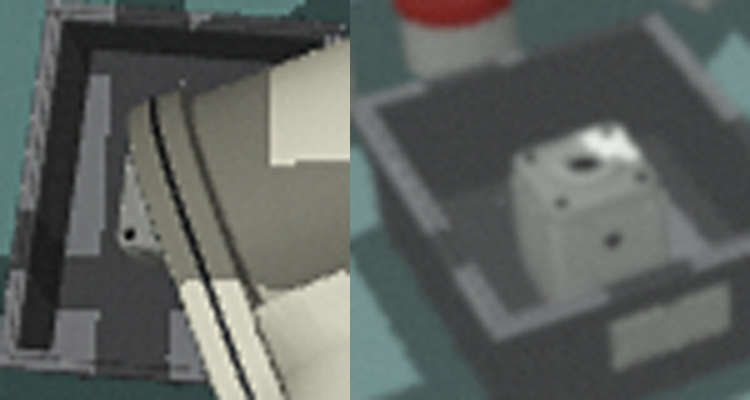

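View pics/t26.png

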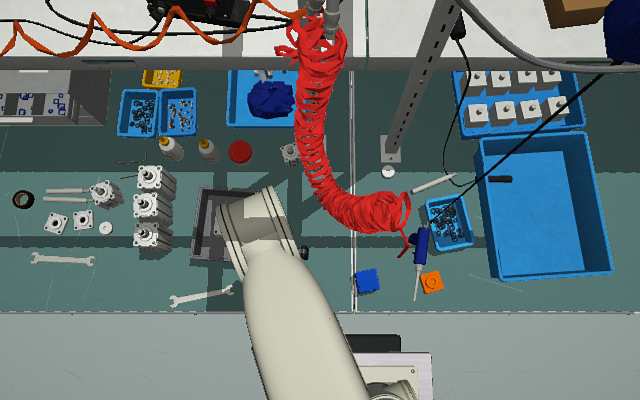

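Emit:
{"name": "carry_out", "arguments": {
  "travel": [
    [-0.01, -0.04, 0],
    [-0.01, -0.04, 0],
    [-0.01, -0.04, 0],
    [0, 0, 0],
    [0, 0, 0]
  ],
  "twist": [
    [0, 0, 0],
    [0, 0, 0],
    [0, 0, 0],
    [0, 0, 0],
    [0, 0, 0]
  ],
  "hand": [0.08, 0.08, 0.08, 0.08, 0.08]
}}

```text
time_s: 29.75
eef_pos: [0.3667, 0.133, 0.251]
tool_rot: [0.001, 0.036, 0.999, 0.001]
wrist_force: [0.3, 0.4, 0.4]
width: 0.936
```

```bash
python3 - <<'E'
from h import *
o=r.get_obs(); print(o['time_s'],o['eef_pos'],o['wrist_force'])
t=snap('top','t27')
cv2.imwrite('pics/l27.png',cv2.resize(t[200:245,205:250,::-1],None,fx=13,fy=13,interpolation=cv2.INTER_CUBIC))
E
```

```text
29.75 [0.3667 0.133  0.251 ] [0.3166 0.4369 0.4196]
```

View pics/l27.png

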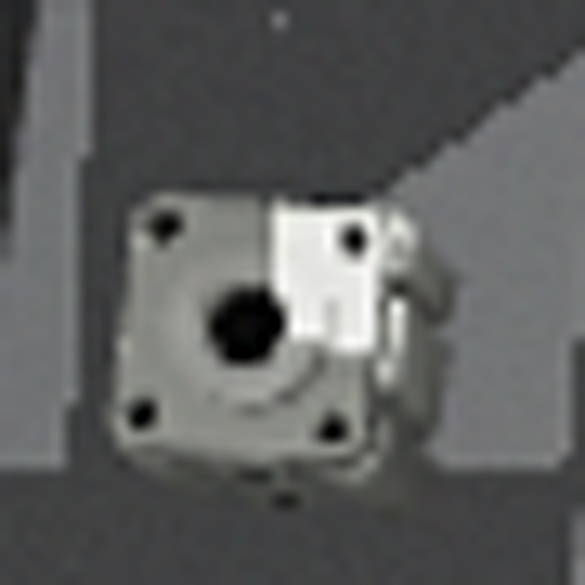

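```bash
python3 - <<'E'
from h import *
quad('top',np.array([(165,226),(354,240),(332,430),(142,413)])/13+[205-.46,200-.46],.074)
# predicted projection shift for barrel top centre at earlier estimate, outline overlay
t=cv2.resize(cv2.imread('pics/t27.png')[200:245,205:250],None,fx=13,fy=13,interpolation=cv2.INTER_CUBIC)
for (c,h,z,col) in(((.5043,.4291),.03,.062,(0,0,255)),((.5043,.4291),.028,.074,(0,255,0))):
    a=np.radians(-4.2);P=[np.r_[np.array(c)+h*np.array([x*np.cos(a)-y*np.sin(a),x*np.sin(a)+y*np.cos(a)]),z] for x,y in((1,1),(1,-1),(-1,-1),(-1,1))]
    cv2.polylines(t,[np.array([(proj('top',p)-[205,200]+.5)*13 for p in P]).astype(int)],True,col,1)
cv2.imwrite('pics/o27.png',t)
E
```

```text
top [0.504  0.4308] [0.0417 0.0424 0.0417 0.0417] [85.7652 86.001  84.9072 85.9791]
```

View pics/o27.png

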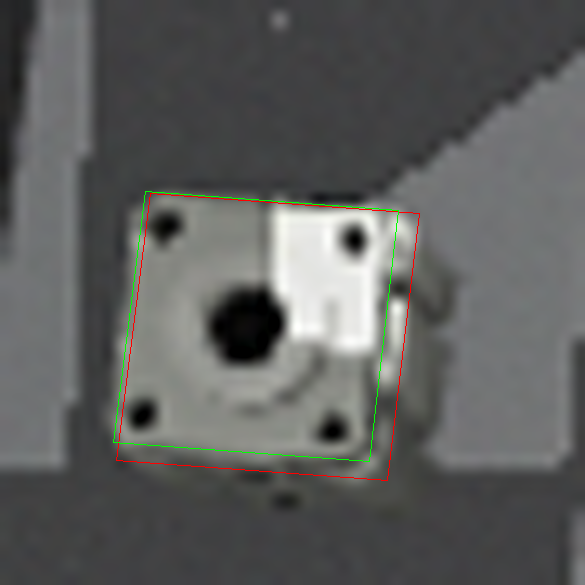

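```bash
python3 - <<'E'
from h import *
for d in r.tip_of('top','small_cylinder')[:2]: print(d)
print(r.finish_job())
E
```

```text
{'pixel': [292.1, 158.8], 'p': 0.6}
the job is handed in; nothing more can be done
None
```

I stood the grey barrel upright on the box floor, then laid the white end cap flat on top of it, collar up. The arm was clear when I handed the job in at about 30 s.

**Final checks**
- **Centring:** The top camera puts the cap at (0.504, 0.431) and the barrel at (0.504, 0.429), so the cap is centred within about 1–2 mm. Both are square with the box, and the barrel stands well clear of the walls.
- **Small cylinder:** It shows at (292, 159) px, against (291, 160) px at the start, so it has not moved.
- **Flatness:** The wrist and scene pictures after release show the cap sitting flat.

**Disagreements and faults**
- **Fingertips:** In the pictures they looked roughly 10–20 mm behind the TCP, not ahead of it as the text says. The first closing on the barrel was too shallow, so I gripped it again lower. I then set the cap's grip height by touching the bench.
- **Bench contact:** On that touch I closed the fingers before reading the force. The fingertips pressed on the bench with about 68 N until I backed off. That is under the 120 N wrist limit. I took it to be fingertip contact rather than the gripper's body, which has the 40 N limit.
- **Barrel position:** The camera estimates differed by up to 8 mm in x, so I set the cap by comparing the edges of cap and barrel directly from close up.

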